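# Bring the barrow wheel's valve to the top

### The job

The wheel of the clay barrow is on the bench trestle with its tyre only loosely fitted, and the valve has to be at the very top, straight above the axle, so that the tyre can be pumped up. Turn the wheel by pushing gently on its spokes with the fingers, in two or more strokes, coming clear of the wheel between strokes, and leave it at rest with the valve at the top. Do not spin the wheel or push on the tyre, rim or valve, lift nothing, and leave the trestle and everything else on the bench where they are.

Things in the scene. Friction and masses are not known exactly. Their poses are not given: they have to be found in the camera images.
- hub (a point): wheel centre on its axle, 180 mm above the bench. x axis: the axle, level, pointing away from the robot's side; z axis: from axle to valve, turning with the wheel (straight up = valve at the top). The wheel is upright. Hub flanges 58 mm across, 56 mm either side of the wheel's middle plane.
- valve (a point): middle of the valve stem, 90 mm from the wheel centre along the hub's z axis; it turns with the wheel
- wheel (a joint): wheel angle: 0 (or any full turn) with the valve at the top; grows clockwise as seen from the robot's side (top of the wheel to the robot's right). Turns both ways without end stop; the bearing drags with about 0.12 N m, so the wheel stays where it is left.
- spokes: five steel arms at 36, 108, 180, 252, 324 degrees from the valve; origin and axes as the hub. Each is a V of two straight 8 mm round rods, one on the near and one on the far face: 50 mm off the middle plane at 24 mm from the axle, 10 mm off it at 107 mm; so at 62 mm from the axle the rods' centre lines are 32 mm off it, proud of the tyre on either face.
- tyre: rim and rubber tyre: 300 mm across the tread, 38 mm wide; the rim is 30 mm wide, its inside 105 mm from the axle. Origin and axes as the hub.
- valve_stem: black valve stem with cap, 10 mm thick, in the wheel's middle plane, sticking out of the inside of the rim towards the axle from 106 to 75 mm from the axle. Origin and axes as the hub.
- trestle: loose timber stand, about 8 kg with the wheel; origin on the bench below the wheel centre, x along the axle away from the robot. Base 200 (x) x 360 x 18 mm. On each side of the wheel a level rail on two legs: 315 mm long, 66 to 86 mm from the middle plane, 144 to 184 mm above the bench; axle straps reach 194 mm within 27 mm of the axle, which ends at 90 mm. Open above the rails.
- gauge: tyre pressure gauge lying on the bench, round dial 52 mm across, 16 mm thick, with a short brass stem to its own -y side; origin under the dial's centre. To be left alone.
- tyre_lever: flat steel tyre lever lying on the bench, 160 x 22 mm, 10 mm high; its length is its own y axis. To be left alone.
- spanner: steel spanner lying on the bench, 170 mm long along its own x axis. To be left alone.
- cap_tin: small round metal tin, 56 mm across, 40 mm high; origin under its centre. To be left alone.
- inflator: hand-held battery inflator standing on its battery foot, 100 x 75 mm foot, 172 mm high, with a nozzle to its own -x side; origin under the foot's centre. To be left alone.
- plaster_mould: open half of a plaster mould, 150 x 110 mm, 66 mm high; origin under its centre. To be left alone.
- tool_jar: clay jar of wooden modelling tools, 84 mm across, 220 mm high over the tools; origin under its centre. To be left alone.
- bisque_bowl: fired clay bowl, 120 mm across, 55 mm high; origin under its centre. To be left alone.

How it is judged:
By the outcome, as a careful person would: the job done as asked, in the order asked, and still so for the second after the job is handed in, with the robot touching nothing.
It also fails if it takes over 64 s, if anything falls off the work surface, if the arm or the gripper's body presses on something with over 40 N, if the wrist force passes 120 N, or if a joint passes its speed limit or range.

### The arm

A 7-joint arm with a two-finger parallel gripper is mounted at the origin on the work surface. World frame = base frame: x ahead of the robot, y to its left, z up, the work surface at z = 0. Lengths are in m, angles in rad, forces in N, time in s.
With the tool pointing down it reaches from about 0.4 to 0.9 m from the base axis. Payload 5.5 kg.
Tool frame: the origin (TCP) lies where the fingers leave the gripper's body, on its centre line; the fingertips stand 66 mm ahead of it and the grasp point (between the pads) lies 47 mm ahead of it; x points along the fingers, z is the direction in which the jaws open and shut, and the axes are right-handed (so a half turn about x gives the same grasp; the last joint's range is limited). The gripper opens to 92 mm and grips with 3 to 60 N. Pads are 19 mm wide; open, the fingers measure 130 mm over their backs; the gripper's body (75 mm by 190 mm) begins 47 mm behind the grasp point.
Start: joints at [-1.037, 0.501, -0.427, 1.55, 0.221, 1.138, -0.21], TCP at [0.174, 0.626, 0.292] pointing down, gripper open.
Joint ranges: [-2.88, 2.88], [-0.31, 2.03], [-1.54, 1.56], [0.2, 2.42], [-1.41, 4.55], [0.19, 2.02], [-2.57, 2.57]. Speed limits (rad/s): [2.57, 2.57, 3.14, 3.14, 3.14, 3.14, 3.14].

### API

Orientations are given as a 3x3 rotation matrix whose columns are the frame's x, y, z axes.
In Python, from cell import * gives the robot as it stands.
- The arm moves only by the tool play_rows, never from a script. Its argument "series" is a list of rows, each an object of numbers: "jaw": the closure in counts, from 0 (fully open) to 255 (shut); "dx", "dy", "dz": the shift along the world's x, y, z in mm; "wx", "wy", "wz": the turn, a rotation vector about the world's x, y, z in rad. A call has 1 to 8 rows; each row shifts and turns the commanded pose from where the row before left it; what a row does not reach is not made up. A row lasts 1/8 s, in which the tool goes at most 62.5 mm and 10.7 degrees, less where a joint would pass 70% of its speed; a pose out of reach is approached as far as the arm can. A call with a gripper value outside its range is refused whole. The fingers move at their own pace and stop on an object; "force" is the grip in N (left out, the last holds). Time passes only in rows, so rows that do not move let the fingers close. It gives the time, the measured TCP pose, the force and the opening at its end, in the units of the state.
- state(): the state, without advancing time (a new reading comes with each control period).
- grab_frame(name): name is "scene" or "top" or "wrist"; returns a dict with "color" (480x640x3 uint8, blue, green, red), "z_map" (480x640 float32, m along the optical axis (not along the pixel's ray), 0 where there is no reading), "mtx" (3x3 intrinsics, pixels), "view" (4x4, takes a point from world to camera coordinates); the wrist camera has in their place "T_tool_cam" (4x4, takes a point from camera to tool coordinates, whose origin is the TCP and whose axes are the tool frame's). Camera axes: x right, y down, z forward; pixel columns grow to the right and rows downward; lengths in m; the calibration is good to about 2 mm. The wrist camera is an equidistant fisheye: a pixel r from the principal point sees the ray r / f radians off the axis. A picture is of the moment at which its call begins: read the wrist's pose just before it.
- job_done(): hands the job in, once; it reports no verdict.
The state is a dict: "time_s": time; "joint_positions": joint angles; "qvel": joint speeds; "effort": joint torques, N m; "tcp_pos": TCP position; "orientation": TCP orientation; "contact_force": force on the tool from outside, world axes, zero at the start; "moment": the same for the moment, N m; "finger_gap": finger opening in m.
Only numpy, scipy, OpenCV 4.12 (cv2) and the standard library are available. Lean on these libraries where they do the work, as an engineer would, in place of code of your own. Each camera call takes 0.05 s, during which the arm holds its last target.

## Working session

There is one attempt and no reset: what is moved stays moved. The work goes in short steps, Python scripts to look and compute and a tool call to move; the robot and the scene stay as the last step left them, time stands still between calls to the robot, and variables do not carry over. Pictures are saved under pics/ and viewed, and the job is handed in when it is done.

Besides the shell and the picture viewer there is one more tool, called as name(argument=value, ...) on one line, values as JSON. play_rows: Moves the arm, as the interface text tells. Its arguments: {"type":"object","properties":{"series":{"type":"array"},"force":{"type":"number"}},"required":["series"]}

```bash
ls; mkdir -p pics
python3 - <<'E'
from cell import *
import cv2,numpy as np
s=state();print(s)
for n in ("scene","top","wrist"):
    f=grab_frame(n);cv2.imwrite(f"pics/{n}0.png",f["color"]);np.savez(f"{n}0.npz",**f)
    print(n,{k:np.round(v,3).tolist() for k,v in f.items() if k not in("color","z_map")})
E
```

```text
pics
{'time_s': 0.0, 'joint_positions': array([-1.03681998,  0.50188731, -0.4267804 ,  1.55138297,  0.22081543,
        1.13826276, -0.21030493]), 'qvel': array([ 0.0002176 ,  0.00011598, -0.00034454,  0.00015823,  0.00031457,
       -0.00107439, -0.00087738]), 'effort': array([ 3.87651971e-04, -5.66588974e+01, -5.81581548e+00, -2.79114890e+01,
       -6.87046722e-02,  3.08863702e-02,  1.70816174e-04]), 'tcp_pos': array([0.17377506, 0.62578804, 0.2911804 ]), 'orientation': array([[-5.73738256e-04, -9.63572492e-01,  2.67446674e-01],
       [-1.79393836e-03,  2.67447279e-01,  9.63570825e-01],
       [-9.99998226e-01,  7.30545969e-05, -1.88203439e-03]]), 'contact_force': array([-0.09611665, -0.07677612,  0.19405289]), 'moment': array([ 0.02696695, -0.00863224,  0.01140218]), 'finger_gap': 0.09186735086425789}
scene {'mtx': [[475.82, 0.0, 311.983], [0.0, 475.82, 236.964], [0.0, 0.0, 1.0]], 'view': [[-0.571, 0.821, 0.005, 0.315], [0.518, 0.365, -0.774, -0.159], [-0.637, -0.439, -0.634, 1.826], [0.0, 0.0, 0.0, 1.0]]}
top {'mtx': [[606.696, 0.0, 326.616], [0.0, 606.696, 238.105], [0.0, 0.0, 1.0]], 'view': [[0.026, -1.0, 0.003, 0.009], [-0.985, -0.026, -0.171, 0.556], [0.171, 0.001, -0.985, 1.52], [0.0, 0.0, 0.0, 1.0]]}
wrist {'mtx': [[371.648, 0.0, 323.663], [0.0, 371.648, 234.815], [0.0, 0.0, 1.0]], 'T_tool_cam': [[0.0, -0.266, 0.964, -0.093], [-0.0, -0.964, -0.266, 0.072], [1.0, -0.0, -0.0, 0.0], [0.0, 0.0, 0.0, 1.0]]}
```

View pics/scene0.png

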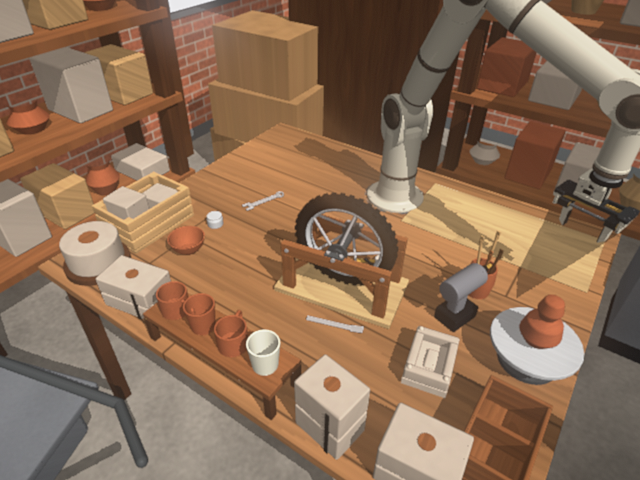

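View pics/top0.png

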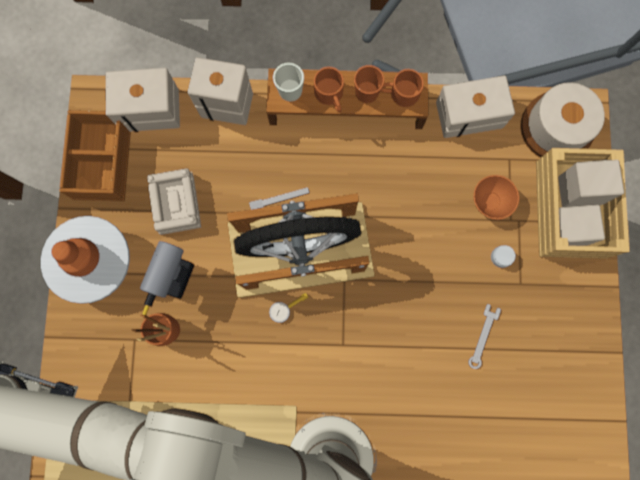

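View pics/wrist0.png

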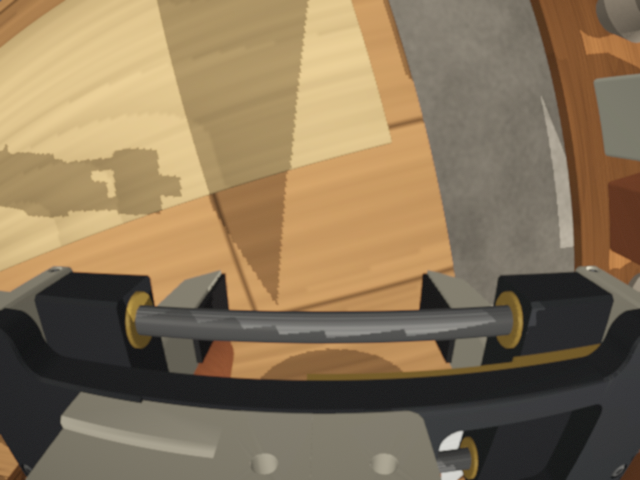

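```bash
python3 - <<'E'
import cv2,numpy as np
for n,(x0,x1,y0,y1) in {"scene":(270,420,180,320),"top":(220,380,190,305)}.items():
    c=cv2.imread(f"pics/{n}0.png")[y0:y1,x0:x1]
    k=5
    cv2.imwrite(f"pics/{n}0c.png",cv2.resize(c,None,fx=k,fy=k if n=="top" else 4.28,interpolation=cv2.INTER_CUBIC))
E
cat > h.py <<'E'
import numpy as np
def cloud(f):
    K,V,z=f["mtx"],f["view"],f["z_map"]
    v,u=np.mgrid[:480,:640]
    P=np.stack([(u-K[0,2])*z/K[0,0],(v-K[1,2])*z/K[1,1],z],-1)
    W=(P-V[:3,3])@V[:3,:3]
    W[z<=0]=np.nan
    return W
def proj(f,p):
    p=np.atleast_2d(p)@f["view"][:3,:3].T+f["view"][:3,3]
    return np.stack([f["mtx"][0,0]*p[:,0]/p[:,2]+f["mtx"][0,2],f["mtx"][1,1]*p[:,1]/p[:,2]+f["mtx"][1,2]],1)
E
python3 - <<'E'
import numpy as np,cv2
from h import *
for n in("top","scene"):
    f=dict(np.load(f"{n}0.npz"));W=cloud(f).reshape(-1,3)
    m=(W[:,0]>.3)&(W[:,0]<.75)&(W[:,1]>-.25)&(W[:,1]<.35)
    W=W[m]
    a=W[(W[:,2]>.225)&(W[:,2]<.36)&(abs(W[:,1]-.05)<.2)]
    print(n,len(a),a.min(0),a.max(0))
    r=cv2.minAreaRect(a[:,:2].astype(np.float32)*1000);print("tyre",r)
    line=cv2.fitLine(a[:,:2].astype(np.float32),cv2.DIST_L2,0,.01,.01).ravel();print(line)
    b=W[(W[:,2]>.17)&(W[:,2]<.188)];print(len(b));
    a=W[(W[:,2]>.012)&(W[:,2]<.023)];print("base",cv2.minAreaRect(a[:,:2].astype(np.float32)*1000))
E
```

```text
top 2269 [ 0.48474828 -0.05020148  0.22501619] [0.57113368 0.23453074 0.33489284]
tyre ((527.7533569335938, 92.17120361328125), (284.2349548339844, 86.13362884521484), 89.0716323852539)
[ 0.17903475 -0.98384273  0.5257015   0.09082854]
2291
base ((528.7664794921875, 66.60415649414062), (577.8657836914062, 393.6227111816406), 84.59109497070312)
scene 2121 [ 0.49110319 -0.0436697   0.22523609] [0.57472631 0.23680183 0.33394855]
tyre ((533.388427734375, 96.39537048339844), (78.70323181152344, 281.4595947265625), 1.263123631477356)
[ 0.19020134 -0.9817451   0.53989995  0.10568772]
1645
base ((504.9808044433594, 99.78141021728516), (309.4956970214844, 372.56842041015625), 0.8100054264068604)
```

View pics/scene0c.png

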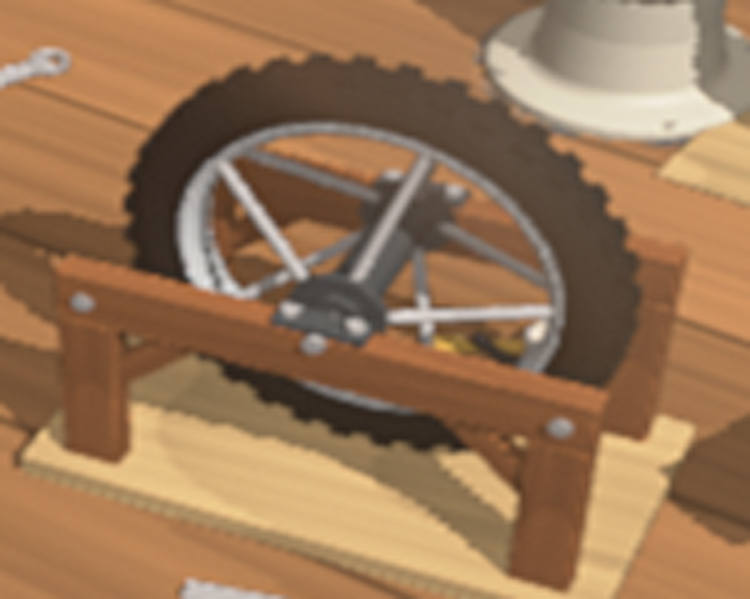

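View pics/top0c.png

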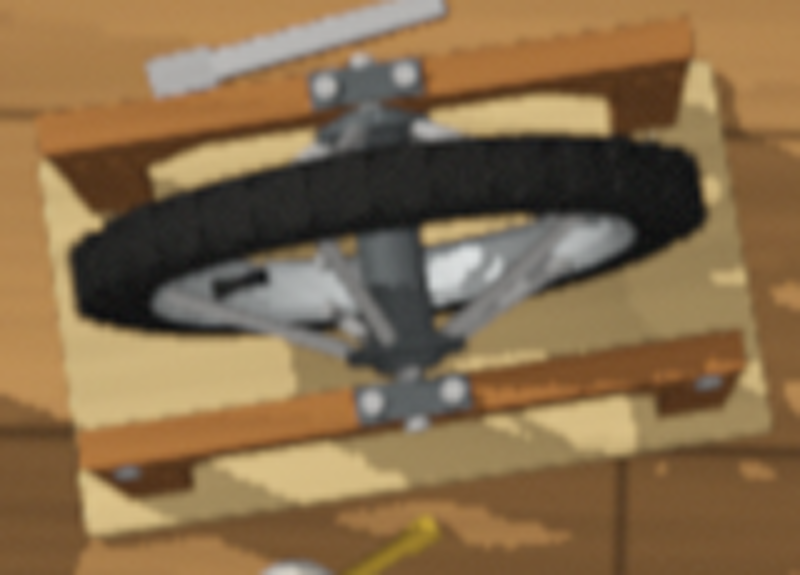

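```bash
cat >> h.py <<'E'
import cv2
def ray(f,u,v,zw):
    K,V=f["mtx"],f["view"]; d=V[:3,:3].T@np.linalg.inv(K)@[u,v,1]; c=-V[:3,:3].T@V[:3,3]
    return c+d*(zw-c[2])/d[2]
def frame(cx,cy,yaw):
    a=np.array([np.cos(yaw),np.sin(yaw),0]); l=np.array([-np.sin(yaw),np.cos(yaw),0])
    return np.array([cx,cy,.18]),a,l
def wp(pose,th,r,phi,off):
    # th wheel angle, phi from valve clockwise as seen from the robot side (top -> robot's right = -l)
    c,a,l=frame(*pose); t=th+phi
    return c+a*off+r*(np.cos(t)*np.array([0,0,1])-np.sin(t)*l)
def overlay(f,pose,th,box,k,fn,sx=1):
    x0,x1,y0,y1=box
    im=cv2.resize(f["color"][y0:y1,x0:x1],None,fx=k,fy=k,interpolation=cv2.INTER_CUBIC)
    def P(p): 
        q=proj(f,p)[0]; return tuple(int(round(x)) for x in ((q-[x0,y0]+.5)*k-.5))
    for i in range(5):
        ph=np.radians(36+72*i)
        for s in(-1,1):
            cv2.line(im,P(wp(pose,th,.024,ph,s*.05)),P(wp(pose,th,.107,ph,s*.01)),(0,255,0) if s<0 else(255,255,0),1)
    cv2.line(im,P(wp(pose,th,.106,0,0)),P(wp(pose,th,.075,0,0)),(0,0,255),2)
    cv2.line(im,P(wp(pose,0,0,0,-.09)),P(wp(pose,0,0,0,.09)),(255,0,255),1)
    for s in (-1,1):
        pts=np.array([P(wp(pose,0,.15,t,s*.012)) for t in np.linspace(0,2*np.pi,60)],np.int32)
        cv2.polylines(im,[pts],True,(0,200,255),1)
    cv2.imwrite(fn,im)
E
python3 - <<'E'
from h import *
t=dict(np.load("top0.npz"));s=dict(np.load("scene0.npz"))
n=ray(t,303.2,274.8,.18);f=ray(t,292,202,.18);print(n,f,np.linalg.norm(n-f),(n+f)/2,np.arctan2(*(f-n)[1::-1]))
pose=(*((n+f)/2)[:2],np.arctan2(*(f-n)[1::-1]))
print(ray(s,332.6,260.1,.18))
c,a,l=frame(*pose)
# valve in wheel plane (top px)
K,V=t["mtx"],t["view"];d=V[:3,:3].T@np.linalg.inv(K)@[220+240/5,190+283/5,1];o=-V[:3,:3].T@V[:3,3]
p=o+d*((c-o)@a)/(d@a);print(p-c,np.linalg.norm(p-c));th=np.arctan2(-(p-c)@l,p[2]-c[2]);print(np.degrees(th))
overlay(t,pose,th,(220,380,190,305),5,"pics/ovt.png");overlay(s,pose,th,(270,420,180,320),4.25,"pics/ovs.png")
E
```

```text
[0.44376583 0.07593312 0.18      ] [0.61756782 0.10841127 0.18      ] 0.17681053297769914 [0.53066683 0.09217219 0.18      ] 0.18473803519255477
[0.61658819 0.11090651 0.18      ]
[-0.01387323  0.07424052 -0.05418797] 0.09295405970441528
-125.6586018343831
```

View pics/ovt.png

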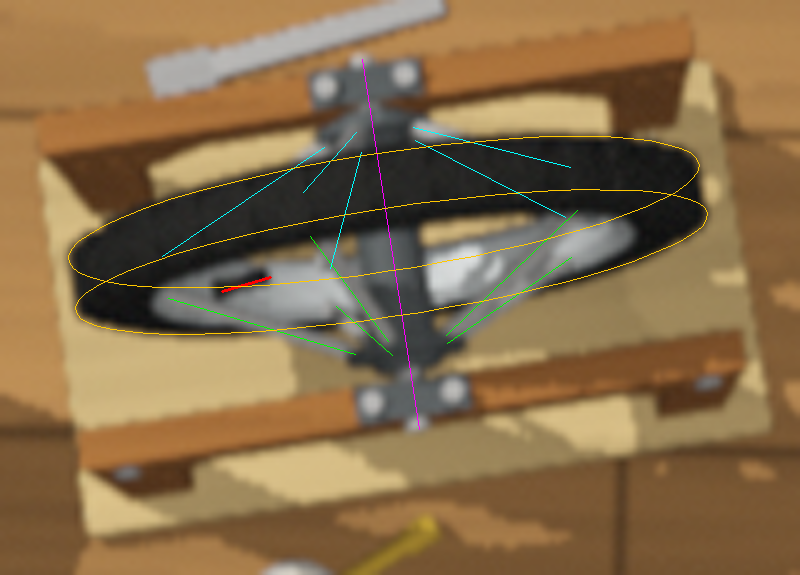

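View pics/ovs.png

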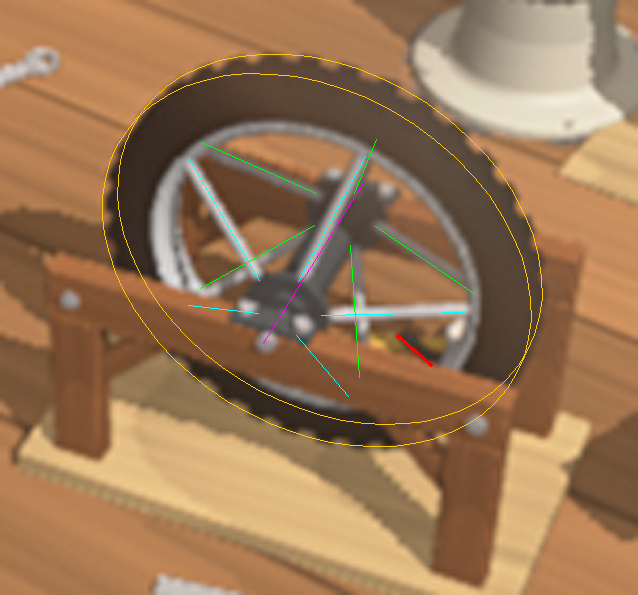

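```bash
cat >> h.py <<'E'
from scipy.spatial.transform import Rotation as Rn
POSE=(0.5307,0.0922,0.1847)
def Rt(tilt):
    c,a,l=frame(*POSE); d=a*np.sin(tilt)-np.array([0,0,1])*np.cos(tilt)
    return np.stack([d,np.cross(l,d),l],1)
def tcp(tip,tilt):  # tip=(right, up, off) rel axle in mm, off<0 near side
    c,a,l=frame(*POSE); return c+(-l*tip[0]+np.array([0,0,1])*tip[1]+a*tip[2])/1000-.066*Rt(tilt)[:,0]
def go(s,tip,tilt):
    p=(tcp(tip,tilt)-s["tcp_pos"])*1000; w=Rn.from_matrix(Rt(tilt)@s["orientation"].T).as_rotvec()
    return p.round(1),w.round(4),np.linalg.norm(w)
def where(s):
    c,a,l=frame(*POSE); t=(s["tcp_pos"]+.066*s["orientation"][:,0]-c)*1000
    return np.round([-t@l,t[2],t@a],1)
E
python3 - <<'E'
from h import *
from cell import *
s=state();T=np.radians(45)
print(go(s,(-60,130,-150),T))
E
```

```text
(array([ 152.6, -510.8,   65.3]), array([-0.0326, -0.7913,  0.4322]), np.float64(0.9022464628521154))
```

play_rows(series=[{"jaw": 255, "dz": 30}, {"jaw": 255, "dz": 40}, {"jaw": 255, "dz": 40}, {"jaw": 255, "dz": 40}], force=20)

```text
schema error: expected keys jaw, dx, dy, dz, wx, wy, wz
```

play_rows(series=[{"jaw": 255, "dx": 0, "dy": 0, "dz": 30, "wx": 0, "wy": 0, "wz": 0}, {"jaw": 255, "dx": 0, "dy": 0, "dz": 40, "wx": 0, "wy": 0, "wz": 0}, {"jaw": 255, "dx": 10, "dy": -20, "dz": 40, "wx": 0, "wy": 0, "wz": 0.06}, {"jaw": 255, "dx": 20, "dy": -30, "dz": 40, "wx": 0, "wy": 0, "wz": 0.06}, {"jaw": 255, "dx": 30, "dy": -40, "dz": 20, "wx": 0, "wy": 0, "wz": 0.06}, {"jaw": 255, "dx": 30, "dy": -40, "dz": 0, "wx": 0, "wy": 0, "wz": 0.06}, {"jaw": 255, "dx": 30, "dy": -40, "dz": 0, "wx": 0, "wy": 0, "wz": 0.06}, {"jaw": 255, "dx": 30, "dy": -40, "dz": 0, "wx": 0, "wy": 0, "wz": 0.06}], force=20)

```text
time_s: 1.15
tcp_pos: [0.3246, 0.4147, 0.4621]
orientation: [[0.0, -0.996, -0.091], [-0.0, -0.091, 0.996], [-1.0, -0.0, -0.0]]
contact_force: [0.0, 0.4, 0.2]
finger_gap: 0.0163
```

Run:
```python
from h import *
from cell import *
s=state();T=np.radians(45)
print(s["tcp_pos"],s["joint_positions"].round(2),where(s))
print(go(s,(-60,150,-140),T))
```

```text
[0.32462146 0.41470814 0.46208104] [-0.6   0.15 -0.4   1.62  0.06  1.39  0.65] [-354.9  216.1 -143.3]
(array([  11.6, -297.8,  -85.4]), array([ 0.1082, -0.7782,  0.0888]), np.float64(0.7906586464023057))
```

play_rows(series=[{"jaw": 255, "dx": 0, "dy": -40, "dz": 0, "wx": 0.0135, "wy": -0.0973, "wz": 0.0111}, {"jaw": 255, "dx": 0, "dy": -50, "dz": 0, "wx": 0.0135, "wy": -0.0973, "wz": 0.0111}, {"jaw": 255, "dx": 0, "dy": -50, "dz": 0, "wx": 0.0135, "wy": -0.0973, "wz": 0.0111}, {"jaw": 255, "dx": 0, "dy": -50, "dz": 0, "wx": 0.0135, "wy": -0.0973, "wz": 0.0111}, {"jaw": 255, "dx": 2, "dy": -50, "dz": -20, "wx": 0.0135, "wy": -0.0973, "wz": 0.0111}, {"jaw": 255, "dx": 5, "dy": -35, "dz": -20, "wx": 0.0135, "wy": -0.0973, "wz": 0.0111}, {"jaw": 255, "dx": 5, "dy": -23, "dz": -25, "wx": 0.0135, "wy": -0.0973, "wz": 0.0111}, {"jaw": 255, "dx": 0, "dy": 0, "dz": -20, "wx": 0.0135, "wy": -0.0973, "wz": 0.0111}])

```text
time_s: 2.15
tcp_pos: [0.372, 0.1853, 0.3511]
orientation: [[0.628, -0.763, -0.152], [0.064, -0.143, 0.988], [-0.776, -0.63, -0.041]]
contact_force: [7.3, 2.7, -21.5]
finger_gap: 0.0006
```

Run:
```python
from h import *
from cell import *
s=state();T=np.radians(45)
print(s["tcp_pos"],s["joint_positions"].round(2),where(s),s["qvel"].round(2))
print(go(s,(-60,110,-100),T))
f=grab_frame("wrist");cv2.imwrite("pics/w1.png",f["color"])
f=grab_frame("scene");cv2.imwrite("pics/s1.png",f["color"])
```

```text
[0.37195585 0.18525041 0.3510914 ] [-0.58 -0.31 -0.21  2.42  0.69  0.58  0.44] [-117.2  119.9  -97.4] [ 0.19  0.01 -0.55  0.21  0.93 -0.29 -1.68]
(array([  3.6, -61. , -14.4]), array([ 0.0574, -0.0949,  0.0344]), np.float64(0.1161520418921092))
```

View pics/w1.png

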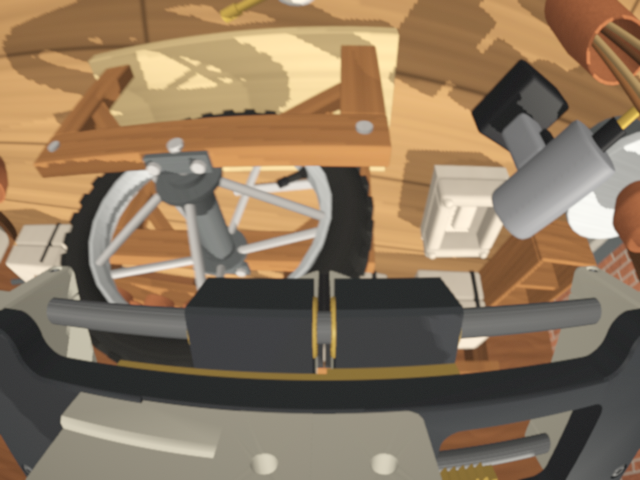

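View pics/s1.png

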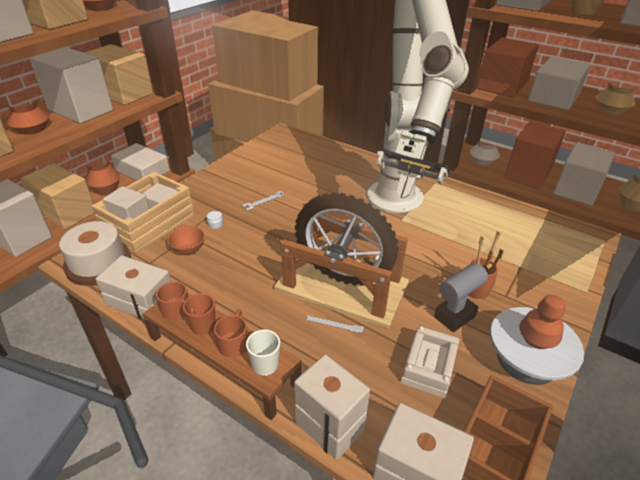

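play_rows(series=[{"jaw": 255, "dx": 10, "dy": -10, "dz": 0, "wx": 0, "wy": 0, "wz": 0}, {"jaw": 255, "dx": 10, "dy": -10, "dz": 0, "wx": 0, "wy": 0, "wz": 0}, {"jaw": 255, "dx": 10, "dy": -20, "dz": 0, "wx": 0.028, "wy": -0.047, "wz": 0.017}, {"jaw": 255, "dx": 0, "dy": -20, "dz": 0, "wx": 0.028, "wy": -0.047, "wz": 0.017}, {"jaw": 255, "dx": 0, "dy": 0, "dz": 0, "wx": 0, "wy": 0, "wz": 0}])

```text
time_s: 2.88
tcp_pos: [0.4192, 0.1448, 0.3593]
orientation: [[0.663, -0.728, -0.172], [0.105, -0.136, 0.985], [-0.741, -0.671, -0.014]]
contact_force: [-0.3, -0.3, 0.0]
finger_gap: 0.0003
```

Run:
```python
from h import *
from cell import *
s=state();T=np.radians(45)
print(s["tcp_pos"],s["joint_positions"].round(2),where(s),s["qvel"].round(2),s["contact_force"])
print(go(s,(-50,100,-60),T))
```

```text
[0.41920508 0.14481406 0.35934709] [-0.17 -0.31 -0.33  2.42  0.44  0.34  0.86] [-71.  130.4 -55.6] [-0.08  0.    0.01  0.    0.06  0.03 -0.1 ] [-0.26018454 -0.34553466  0.01651067]
(array([ -2.5, -23.1, -32.7]), array([ 0.0223, -0.046 ,  0.0125]), np.float64(0.05264614191419207))
```

Run:
```python
from h import *
from cell import *
s=state();T=np.radians(40)
print(go(s,(-60,100,-50),T));print(go(s,(-58,45,-48),T)); print(go(s,(-58,42,-24),T)); print("frame a,l",frame(*POSE))
```

```text
(array([  9.6, -10.6, -28.8]), array([0.0068, 0.0399, 0.0119]), np.float64(0.04214129737140424))
(array([ 12. , -12.2, -83.8]), array([0.0068, 0.0399, 0.0119]), np.float64(0.04214129737140424))
(array([ 35.5,  -7.8, -86.8]), array([0.0068, 0.0399, 0.0119]), np.float64(0.04214129737140424))
frame a,l (array([0.5307, 0.0922, 0.18  ]), array([0.98299139, 0.18365164, 0.        ]), array([-0.18365164,  0.98299139,  0.        ]))
```

play_rows(series=[{"jaw": 255, "dx": 4, "dy": -5, "dz": -14, "wx": 0.0034, "wy": 0.02, "wz": 0.006}, {"jaw": 255, "dx": 6, "dy": -6, "dz": -15, "wx": 0.0034, "wy": 0.02, "wz": 0.006}, {"jaw": 255, "dx": 1, "dy": -1, "dz": -20, "wx": 0, "wy": 0, "wz": 0}, {"jaw": 255, "dx": 1, "dy": 0, "dz": -20, "wx": 0, "wy": 0, "wz": 0}, {"jaw": 255, "dx": 0, "dy": 0, "dz": -15, "wx": 0, "wy": 0, "wz": 0}, {"jaw": 255, "dx": 0, "dy": 0, "dz": 0, "wx": 0, "wy": 0, "wz": 0}])

```text
time_s: 3.62
tcp_pos: [0.4389, 0.1476, 0.2976]
orientation: [[0.621, -0.761, -0.188], [0.115, -0.149, 0.982], [-0.775, -0.631, -0.005]]
contact_force: [0.1, 0.1, 0.9]
finger_gap: 0.0007
```

Run:
```python
from h import *
from cell import *
s=state();T=np.radians(40)
print(s["tcp_pos"],s["joint_positions"].round(2),where(s),s["qvel"].round(2),s["contact_force"])
print(go(s,(-58,42,-24),T))
f=grab_frame("wrist");cv2.imwrite("pics/w2.png",f["color"])
f=grab_frame("scene");cv2.imwrite("pics/s2.png",cv2.resize(f["color"][140:320,270:470],None,fx=3.5,fy=3.3,interpolation=cv2.INTER_CUBIC))
```

```text
[0.43885891 0.14758423 0.2976341 ] [ 0.84 -0.29 -1.16  2.42 -0.69  0.19  2.  ] [-71.2  66.5 -38.4] [-0.09  0.    0.09 -0.    0.09 -0.01 -0.08] [0.12286554 0.10721151 0.88528966]
(array([ 15.9, -10.6, -25.1]), array([ 0.0075, -0.0135, -0.0044]), np.float64(0.01607650612913685))
```

View pics/w2.png

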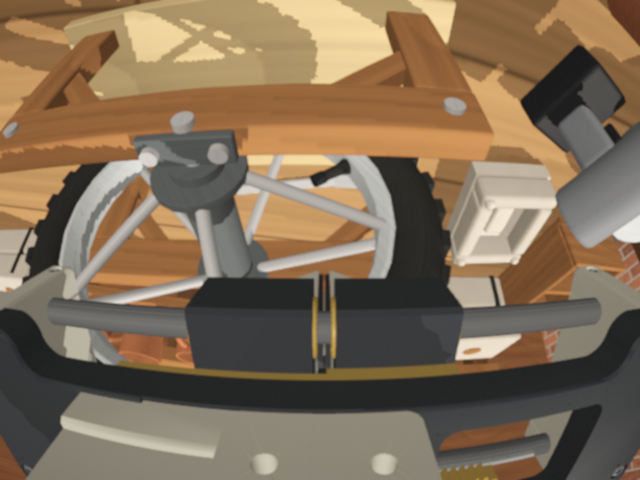

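View pics/s2.png

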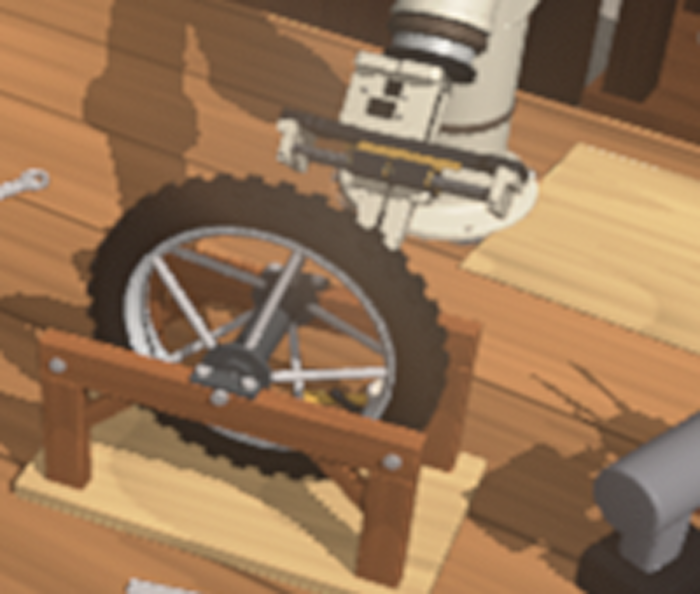

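play_rows(series=[{"jaw": 255, "dx": -4, "dy": 0, "dz": 20, "wx": 0, "wy": 0.03, "wz": 0}, {"jaw": 255, "dx": -5, "dy": 0, "dz": 30, "wx": 0, "wy": 0.07, "wz": 0}, {"jaw": 255, "dx": -5, "dy": 0, "dz": 30, "wx": 0, "wy": 0.1, "wz": 0}, {"jaw": 255, "dx": 0, "dy": 0, "dz": 30, "wx": 0, "wy": 0.12, "wz": 0}, {"jaw": 255, "dx": 0, "dy": 0, "dz": 30, "wx": 0, "wy": 0.12, "wz": 0}, {"jaw": 255, "dx": 0, "dy": 0, "dz": 30, "wx": 0, "wy": 0.12, "wz": 0}, {"jaw": 255, "dx": 0, "dy": 0, "dz": 30, "wx": 0, "wy": 0.1, "wz": 0}, {"jaw": 255, "dx": 0, "dy": 0, "dz": 10, "wx": 0, "wy": 0, "wz": 0}])

```text
time_s: 4.72
tcp_pos: [0.4269, 0.1478, 0.5088]
orientation: [[0.02, -0.988, -0.153], [0.116, -0.15, 0.982], [-0.993, -0.038, 0.111]]
contact_force: [0.7, -0.1, -0.6]
finger_gap: 0.0005
```

Run:
```python
from h import *
from cell import *
s=state()
print(s["tcp_pos"],s["joint_positions"].round(2),where(s),s["qvel"].round(2),s["contact_force"])
print(go(s,(-60,130,60),np.radians(-40)))
```

```text
[0.42687196 0.1478383  0.50882434] [ 0.45 -0.06 -0.73  1.72 -0.15  1.42  1.47] [-81.  263.3 -89.1] [ 0.02 -0.06 -0.01 -0.07 -0.04  0.12  0.03] [ 0.72823335 -0.11828    -0.6065279 ]
(array([ 193.5,   22.2, -148.3]), array([-0.2291,  0.7068,  0.0697]), np.float64(0.7462265718267429))
```

play_rows(series=[{"jaw": 255, "dx": 25, "dy": 3, "dz": 0, "wx": -0.037, "wy": 0.115, "wz": 0.011}, {"jaw": 255, "dx": 40, "dy": 4, "dz": 0, "wx": -0.037, "wy": 0.115, "wz": 0.011}, {"jaw": 255, "dx": 45, "dy": 4, "dz": 0, "wx": -0.037, "wy": 0.115, "wz": 0.011}, {"jaw": 255, "dx": 45, "dy": 4, "dz": 0, "wx": -0.037, "wy": 0.115, "wz": 0.011}, {"jaw": 255, "dx": 35, "dy": 4, "dz": 0, "wx": -0.037, "wy": 0.115, "wz": 0.011}, {"jaw": 255, "dx": 20, "dy": 3, "dz": -20, "wx": -0.037, "wy": 0.115, "wz": 0.011}, {"jaw": 255, "dx": 10, "dy": 0, "dz": -20, "wx": 0, "wy": 0, "wz": 0}, {"jaw": 255, "dx": 0, "dy": 0, "dz": 0, "wx": 0, "wy": 0, "wz": 0}])

```text
time_s: 5.72
tcp_pos: [0.6014, 0.159, 0.5327]
orientation: [[-0.353, -0.919, -0.177], [0.002, -0.19, 0.982], [-0.936, 0.346, 0.069]]
contact_force: [-0.8, 0.2, -0.2]
finger_gap: 0.0004
```

Run:
```python
from h import *
from cell import *
s=state()
print(s["tcp_pos"],s["joint_positions"].round(2),where(s),s["qvel"].round(2),s["contact_force"])
print(go(s,(-60,130,60),np.radians(-40)),go(s,(-62,45,50),np.radians(-40)))
f=grab_frame("scene");cv2.imwrite("pics/s3.png",f["color"])
```

```text
[0.60138799 0.15898194 0.53269812] [-0.06  0.55 -0.38  0.98  0.06  1.98  1.36] [-57.1 290.9  58.9] [ 0.04 -0.05 -0.06 -0.04 -0.02  0.04  0.  ] [-0.82870778  0.16262704 -0.18748427]
(array([  19. ,   11. , -172.1]), array([-0.1289,  0.3261,  0.0184]), np.float64(0.35116062564305534)) (array([   8.8,   11.1, -257.1]), array([-0.1289,  0.3261,  0.0184]), np.float64(0.35116062564305534))
```

View pics/s3.png

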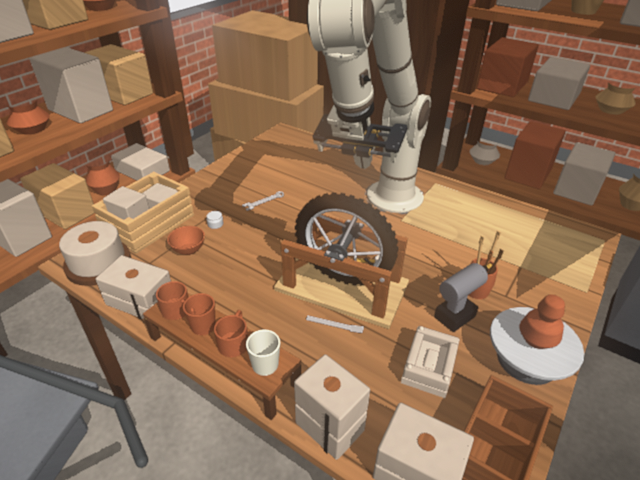

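play_rows(series=[{"jaw": 255, "dx": 10, "dy": 2, "dz": -30, "wx": 0, "wy": 0, "wz": 0}, {"jaw": 255, "dx": 20, "dy": 3, "dz": -40, "wx": 0, "wy": 0, "wz": 0}, {"jaw": 255, "dx": 10, "dy": 2, "dz": -40, "wx": 0, "wy": 0, "wz": 0}, {"jaw": 255, "dx": 0, "dy": 2, "dz": -30, "wx": -0.03, "wy": 0.08, "wz": 0.005}, {"jaw": 255, "dx": 0, "dy": 2, "dz": -20, "wx": -0.03, "wy": 0.08, "wz": 0.005}, {"jaw": 255, "dx": 0, "dy": 0, "dz": -10, "wx": -0.03, "wy": 0.08, "wz": 0.005}, {"jaw": 255, "dx": 0, "dy": 0, "dz": 0, "wx": -0.03, "wy": 0.08, "wz": 0.005}, {"jaw": 255, "dx": 0, "dy": 0, "dz": 0, "wx": 0, "wy": 0, "wz": 0}])

```text
time_s: 6.78
tcp_pos: [0.6336, 0.1661, 0.3579]
orientation: [[-0.59, -0.787, -0.179], [-0.099, -0.15, 0.984], [-0.801, 0.599, 0.01]]
contact_force: [0.0, 1.1, -0.2]
finger_gap: 0.0005
```

Run:
```python
from h import *
from cell import *
s=state()
print(s["tcp_pos"],s["joint_positions"].round(2),where(s),s["qvel"].round(2),s["contact_force"])
print(go(s,(-60,100,50),np.radians(-40)),go(s,(-62,45,50),np.radians(-40)))
f=grab_frame("scene");cv2.imwrite("pics/s4.png",f["color"])
```

```text
[0.63360508 0.16609054 0.35794464] [-0.24  0.82 -0.06  0.94 -0.04  2.01  1.45] [-54.4 125.1  75.2] [ 0.05 -0.02 -0.15 -0.03  0.05 -0.   -0.04] [ 0.04882852  1.09440107 -0.15413248]
(array([-23.1,   2.1, -27.4]), array([-0.0203,  0.0535,  0.0046]), np.float64(0.05740294846335398)) (array([-23.4,   4. , -82.4]), array([-0.0203,  0.0535,  0.0046]), np.float64(0.05740294846335398))
```

View pics/s4.png

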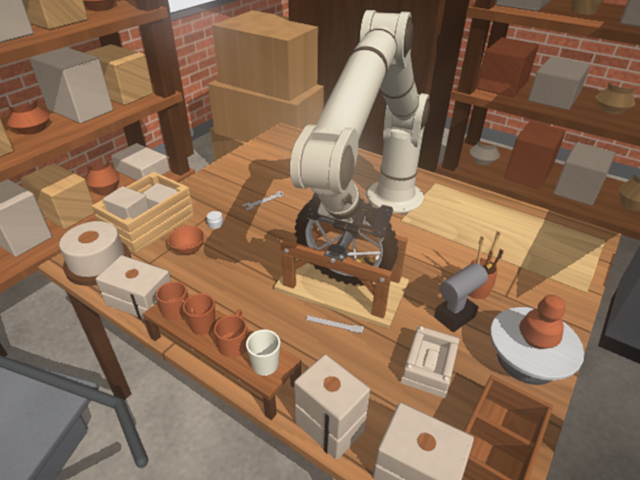

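play_rows(series=[{"jaw": 255, "dx": -5, "dy": 0, "dz": -20, "wx": 0, "wy": 0, "wz": 0}, {"jaw": 255, "dx": -6, "dy": 1, "dz": -25, "wx": 0, "wy": 0, "wz": 0}, {"jaw": 255, "dx": -6, "dy": 1, "dz": -25, "wx": 0, "wy": 0, "wz": 0}, {"jaw": 255, "dx": -5, "dy": 1, "dz": -12, "wx": 0, "wy": 0, "wz": 0}, {"jaw": 255, "dx": 0, "dy": 0, "dz": 0, "wx": 0, "wy": 0, "wz": 0}])

```text
time_s: 7.45
tcp_pos: [0.6113, 0.1709, 0.2758]
orientation: [[-0.592, -0.785, -0.182], [-0.096, -0.156, 0.983], [-0.8, 0.599, 0.017]]
contact_force: [-0.5, 0.7, -0.5]
finger_gap: 0.0006
```

```bash
cat >> h.py <<'E'
def shot(n):
    from cell import grab_frame
    f=grab_frame("scene");np.savez(n+".npz",**f)
    cv2.imwrite("pics/"+n+".png",cv2.resize(f["color"][175:325,265:425],None,fx=5,fy=4,interpolation=cv2.INTER_CUBIC))
def rep():
    from cell import state
    s=state();print(s["time_s"],s["joint_positions"].round(2),where(s),s["contact_force"].round(1),"tilt",np.degrees(np.arccos(-s["orientation"][2,0])).round(1),"jawz",s["orientation"][:,2].round(3)); return s
def to(s,tip):
    t=np.array(tip)-where(s); c,a,l=frame(*POSE)
    return (-l*t[0]+np.array([0,0,1])*t[1]+a*t[2]).round(1)
E
python3 - <<'E'
from h import *
s=rep(); print(to(s,(-62,40,24)))
shot("s5")
E
```

```text
7.45 [-0.24  0.83 -0.07  1.11 -0.04  1.84  1.45] [-63.5  43.   54.1] [-0.5  0.7 -0.5] tilt 36.8 jawz [-0.182  0.983  0.017]
[-29.3  -7.   -3. ]
```

View pics/s5.png

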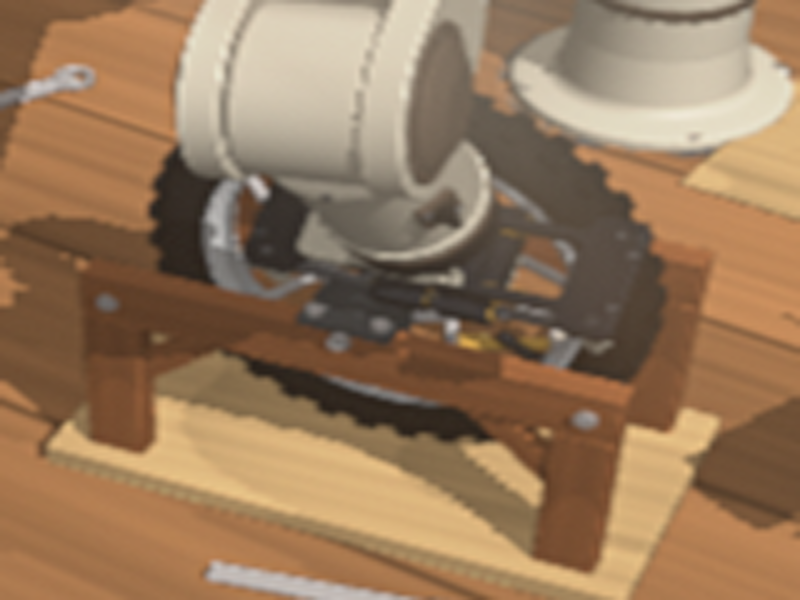

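play_rows(series=[{"jaw": 255, "dx": -9, "dy": -2, "dz": -1, "wx": 0, "wy": 0, "wz": 0}, {"jaw": 255, "dx": -10, "dy": -2, "dz": -1, "wx": 0, "wy": 0, "wz": 0}, {"jaw": 255, "dx": -10, "dy": -2, "dz": -1, "wx": 0, "wy": 0, "wz": 0}, {"jaw": 255, "dx": 0, "dy": -1, "dz": 0, "wx": 0, "wy": 0, "wz": 0}])

```text
time_s: 8.0
tcp_pos: [0.5822, 0.1632, 0.2726]
orientation: [[-0.592, -0.786, -0.181], [-0.097, -0.154, 0.983], [-0.8, 0.599, 0.015]]
contact_force: [-0.2, -0.5, 0.4]
finger_gap: 0.0006
```

Run:
```python
from h import *
s=rep()
shot("s6")
from cell import *
f=grab_frame("wrist");cv2.imwrite("pics/w6.png",f["color"])
# stroke plan: tip positions vs spoke angle
c,a,l=frame(*POSE);prev=where(s)
for t in np.radians(np.arange(-18,46,6)):
    e=np.array([np.sin(t),np.cos(t)]);m=np.array([np.cos(t),-np.sin(t)])
    h=np.array([19,15]); sup=h@abs(m)
    # contact corner at radius 60 along rod: S + corner = 60e-4m
    cor=np.array([19*np.sign(m[0]),15*np.sign(m[1])*min(1,abs(np.tan(t))/.25)])
    S=60*e-(4+sup)*m; S=S-e*((cor@e))*1
    tip=np.array([S[0],S[1]-12,24]); 
    print(np.degrees(t).round(),tip.round(1),(-l*(tip-prev)[0]+np.array([0,0,1])*(tip-prev)[1]+a*(tip-prev)[2]).round(1)); prev=tip
```

```text
8.0 [-0.24  0.78 -0.07  1.22 -0.04  1.78  1.45] [-61.2  39.8  24.1] [-0.2 -0.5  0.4] tilt 36.8 jawz [-0.181  0.983  0.015]
-18.0 [-41.3  28.8  24. ] [  3.5 -19.5 -11. ]
-12.0 [-35.8  33.   24. ] [ 1.  -5.4  4.2]
-6.0 [-30.2  40.9  24. ] [ 1.  -5.6  7.8]
0.0 [-23.  48.  24.] [ 1.3 -7.   7.1]
6.0 [-17.6  54.5  24. ] [ 1.  -5.3  6.5]
12.0 [-10.9  60.4  24. ] [ 1.2 -6.6  5.9]
18.0 [-4.3 61.3 24. ] [ 1.2 -6.5  0.9]
24.0 [ 1.8 59.4 24. ] [ 1.1 -5.9 -1.9]
30.0 [ 7.5 57.  24. ] [ 1.1 -5.7 -2.5]
36.0 [13.  53.9 24. ] [ 1.  -5.4 -3.1]
42.0 [18.2 50.3 24. ] [ 0.9 -5.1 -3.6]
```

View pics/s6.png

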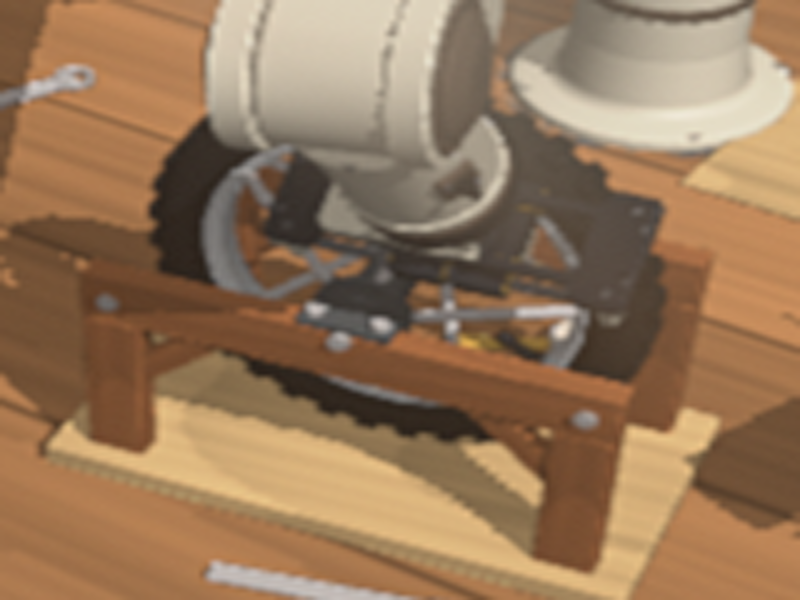

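View pics/w6.png

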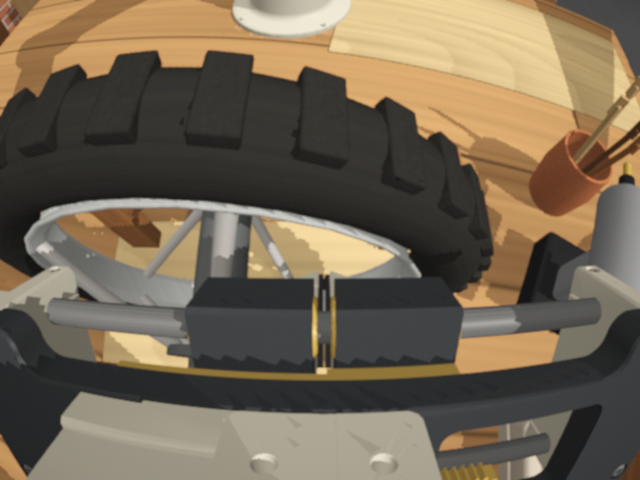

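play_rows(series=[{"jaw": 255, "dx": 1.1, "dy": -5.9, "dz": 0.5, "wx": 0, "wy": 0, "wz": 0}, {"jaw": 255, "dx": 0.7, "dy": -3.9, "dz": 0.5, "wx": 0, "wy": 0, "wz": 0}, {"jaw": 255, "dx": 0.7, "dy": -3.9, "dz": 0.5, "wx": 0, "wy": 0, "wz": 0}, {"jaw": 255, "dx": 0.7, "dy": -3.9, "dz": 0.5, "wx": 0, "wy": 0, "wz": 0}, {"jaw": 255, "dx": 0.7, "dy": -3.9, "dz": 0.5, "wx": 0, "wy": 0, "wz": 0}, {"jaw": 255, "dx": 0.7, "dy": -3.9, "dz": 0.5, "wx": 0, "wy": 0, "wz": 0}, {"jaw": 255, "dx": 0.7, "dy": -3.9, "dz": 0.5, "wx": 0, "wy": 0, "wz": 0}, {"jaw": 255, "dx": 0.7, "dy": -3.9, "dz": 0.5, "wx": 0, "wy": 0, "wz": 0}])

```text
time_s: 9.1
tcp_pos: [0.5889, 0.1301, 0.2762]
orientation: [[-0.592, -0.785, -0.181], [-0.097, -0.154, 0.983], [-0.8, 0.599, 0.015]]
contact_force: [-0.5, 1.8, 1.5]
finger_gap: 0.0002
```

Run:
```python
from h import *
s=rep()
shot("s7")
from cell import *
f=grab_frame("wrist");cv2.imwrite("pics/w7.png",f["color"])
```

```text
9.1 [-0.21  0.77 -0.06  1.22 -0.02  1.79  1.5 ] [-27.4  43.4  24.6] [-0.5  1.8  1.5] tilt 36.8 jawz [-0.181  0.983  0.015]
```

View pics/s7.png

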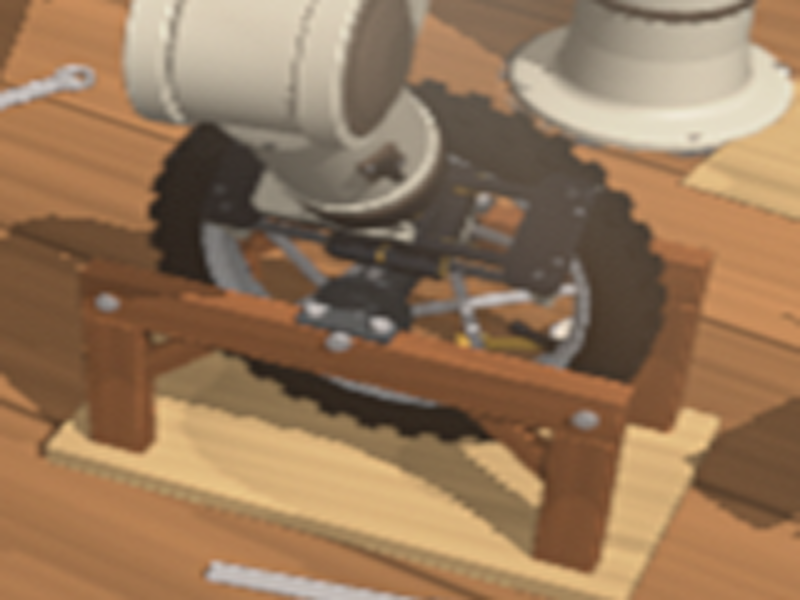

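View pics/w7.png

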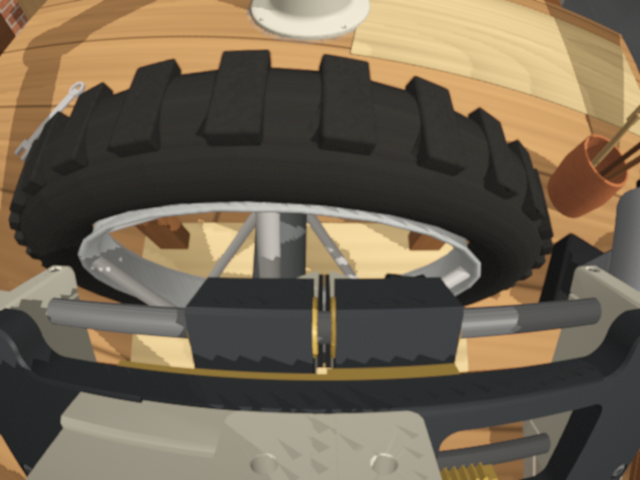

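play_rows(series=[{"jaw": 255, "dx": 0.7, "dy": -3.9, "dz": 0.5, "wx": 0, "wy": 0, "wz": 0}, {"jaw": 255, "dx": 0.7, "dy": -3.9, "dz": 0.5, "wx": 0, "wy": 0, "wz": 0}, {"jaw": 255, "dx": 0.7, "dy": -3.9, "dz": 0.5, "wx": 0, "wy": 0, "wz": 0}, {"jaw": 255, "dx": 0.7, "dy": -3.9, "dz": 0.5, "wx": 0, "wy": 0, "wz": 0}, {"jaw": 255, "dx": 0.7, "dy": -3.9, "dz": 0.5, "wx": 0, "wy": 0, "wz": 0}, {"jaw": 255, "dx": 0.7, "dy": -3.9, "dz": 0.5, "wx": 0, "wy": 0, "wz": 0}, {"jaw": 255, "dx": 0.7, "dy": -3.9, "dz": 0.5, "wx": 0, "wy": 0, "wz": 0}, {"jaw": 255, "dx": 0.7, "dy": -3.9, "dz": 0, "wx": 0, "wy": 0, "wz": 0}])

```text
time_s: 10.2
tcp_pos: [0.5945, 0.0985, 0.2796]
orientation: [[-0.592, -0.786, -0.181], [-0.097, -0.154, 0.983], [-0.8, 0.599, 0.015]]
contact_force: [0.1, 2.2, -0.2]
finger_gap: 0.0004
```

play_rows(series=[{"jaw": 255, "dx": 0.5, "dy": -3, "dz": 0, "wx": 0, "wy": 0, "wz": 0}, {"jaw": 255, "dx": 0.4, "dy": -2, "dz": 0, "wx": 0, "wy": 0, "wz": 0}, {"jaw": 255, "dx": 0.2, "dy": -1, "dz": 0, "wx": 0, "wy": 0, "wz": 0}, {"jaw": 255, "dx": 0, "dy": 0, "dz": 0, "wx": 0, "wy": 0, "wz": 0}])

```text
time_s: 10.7
tcp_pos: [0.5955, 0.0926, 0.2794]
orientation: [[-0.592, -0.785, -0.181], [-0.097, -0.153, 0.983], [-0.8, 0.6, 0.014]]
contact_force: [0.8, 1.7, 0.0]
finger_gap: 0.0007
```

Run:
```python
from h import *
s=rep()
shot("s8")
```

```text
10.7 [-0.16  0.77 -0.05  1.22  0.01  1.79  1.55] [10.6 46.6 24.2] [0.8 1.7 0. ] tilt 36.9 jawz [-0.181  0.983  0.014]
```

View pics/s8.png

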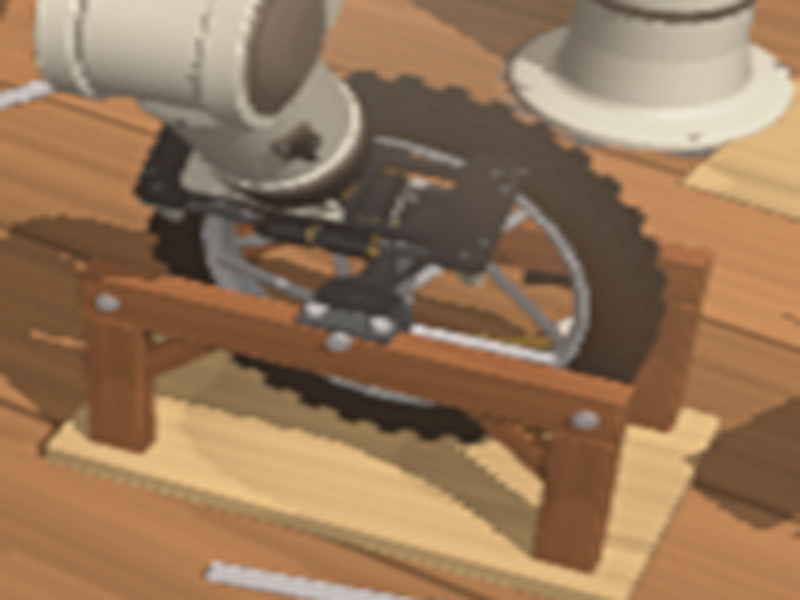

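play_rows(series=[{"jaw": 255, "dx": -0.7, "dy": 4, "dz": 0, "wx": 0, "wy": 0, "wz": 0}, {"jaw": 255, "dx": -0.6, "dy": 3, "dz": 0, "wx": 0, "wy": 0, "wz": 0}, {"jaw": 255, "dx": 12, "dy": 2, "dz": 1, "wx": 0, "wy": 0, "wz": 0}, {"jaw": 255, "dx": 15, "dy": 3, "dz": 2, "wx": 0, "wy": 0, "wz": 0}, {"jaw": 255, "dx": 14, "dy": 3, "dz": 2, "wx": 0, "wy": 0, "wz": 0}, {"jaw": 255, "dx": 0, "dy": 15, "dz": 20, "wx": 0, "wy": 0, "wz": 0}, {"jaw": 255, "dx": 0, "dy": 20, "dz": 20, "wx": 0, "wy": 0, "wz": 0}, {"jaw": 255, "dx": 0, "dy": 0, "dz": 0, "wx": 0, "wy": 0, "wz": 0}])

```text
time_s: 11.75
tcp_pos: [0.635, 0.1462, 0.3273]
orientation: [[-0.589, -0.787, -0.185], [-0.097, -0.159, 0.983], [-0.803, 0.596, 0.017]]
contact_force: [-0.5, 0.9, 0.3]
finger_gap: 0.0004
```

Run:
```python
from h import *
s=rep()
shot("s9");f=dict(np.load("s9.npz"))
overlay(f,POSE,np.radians(-70),(265,425,175,325),4,"pics/ov9.png")
from cell import *
f=grab_frame("top");cv2.imwrite("pics/t9.png",cv2.resize(f["color"][190:305,220:380],None,fx=5,fy=5,interpolation=cv2.INTER_CUBIC))
```

```text
11.75 [-0.22  0.83 -0.05  1.   -0.02  1.95  1.49] [-34.7  94.3  73.1] [-0.5  0.9  0.3] tilt 36.6 jawz [-0.185  0.983  0.017]
```

View pics/ov9.png

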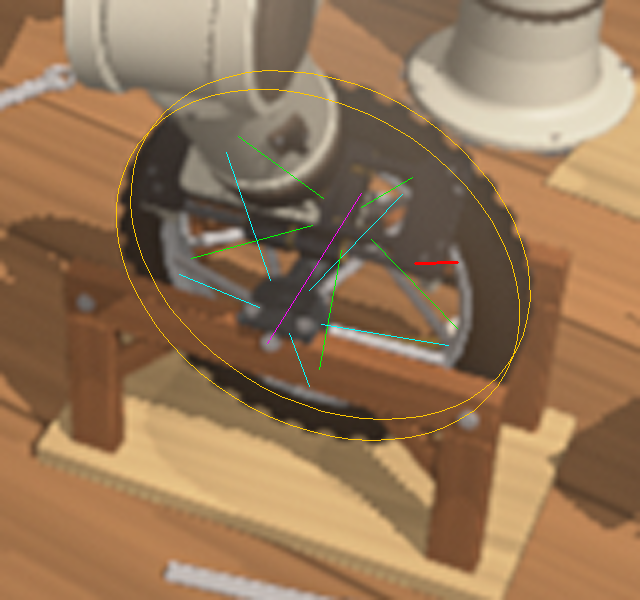

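View pics/t9.png

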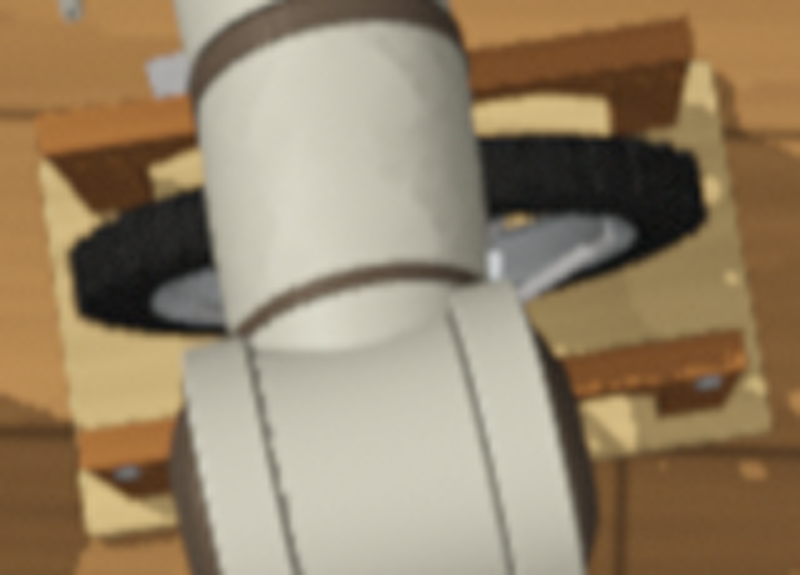

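Run:
```python
from h import *
s=rep();print(to(s,(-63,11,62)),to(s,(-63,11,27)))
```

```text
11.85 [-0.22  0.83 -0.05  1.   -0.02  1.95  1.49] [-31.7  92.   72.2] [-0.7 -0.1  0.5] tilt 36.8 jawz [-0.182  0.983  0.014]
[-15.8  28.9 -81. ] [-50.2  22.5 -81. ]
```

play_rows(series=[{"jaw": 255, "dx": -3, "dy": 15, "dz": -20, "wx": 0, "wy": 0, "wz": 0}, {"jaw": 255, "dx": -3, "dy": 14, "dz": -25, "wx": 0, "wy": 0, "wz": 0}, {"jaw": 255, "dx": -5, "dy": 0, "dz": -20, "wx": 0, "wy": 0, "wz": 0}, {"jaw": 255, "dx": -5, "dy": 0, "dz": -16, "wx": 0, "wy": 0, "wz": 0}, {"jaw": 255, "dx": -10, "dy": -2, "dz": 0, "wx": 0, "wy": 0, "wz": 0}, {"jaw": 255, "dx": -10, "dy": -2, "dz": 0, "wx": 0, "wy": 0, "wz": 0}, {"jaw": 255, "dx": -10, "dy": -2, "dz": 0, "wx": 0, "wy": 0, "wz": 0}, {"jaw": 255, "dx": 0, "dy": 0, "dz": 0, "wx": 0, "wy": 0, "wz": 0}])

```text
time_s: 12.85
tcp_pos: [0.5884, 0.1656, 0.2432]
orientation: [[-0.593, -0.785, -0.181], [-0.097, -0.153, 0.983], [-0.8, 0.6, 0.014]]
contact_force: [0.0, -0.1, -0.4]
finger_gap: 0.0007
```

Run:
```python
from h import *
s=rep();print(to(s,(-63,11,27)))
shot("s10")
from cell import *
f=grab_frame("wrist");cv2.imwrite("pics/w10.png",f["color"])
```

```text
12.85 [-0.25  0.82 -0.07  1.22 -0.04  1.75  1.46] [-62.4  10.4  30.6] [ 0.  -0.1 -0.4] tilt 36.9 jawz [-0.181  0.983  0.014]
[-3.6 -0.1  0.6]
```

View pics/s10.png

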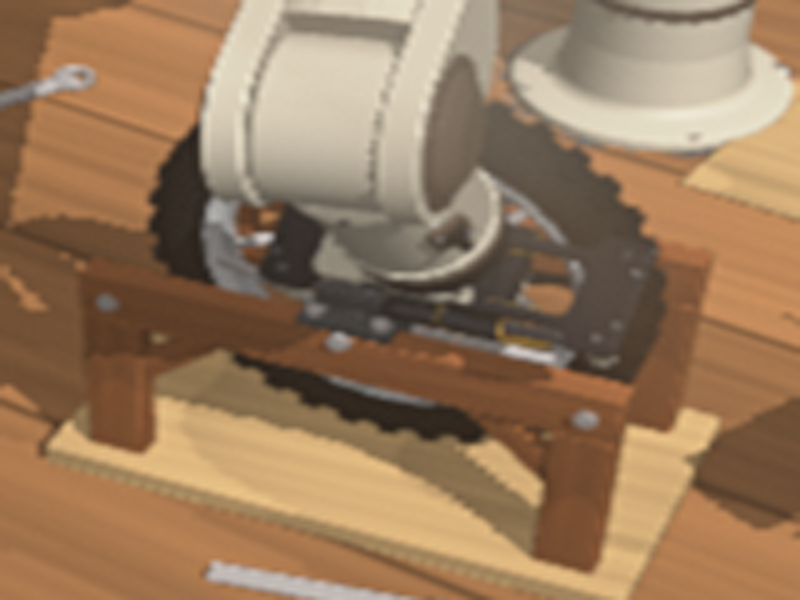

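View pics/w10.png

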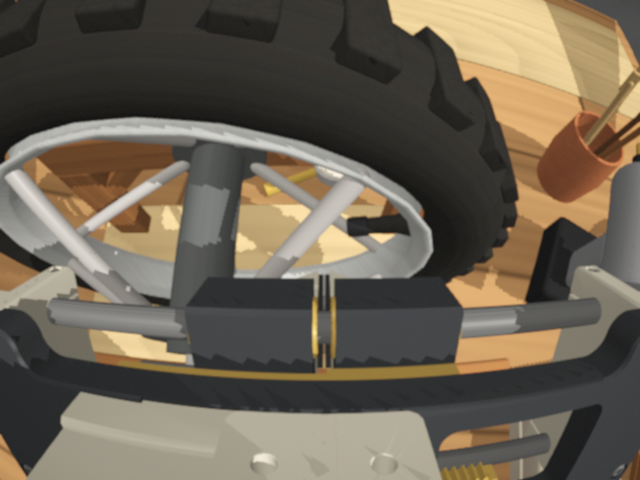

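play_rows(series=[{"jaw": 255, "dx": -1, "dy": -4.2, "dz": 3, "wx": 0, "wy": 0, "wz": 0}, {"jaw": 255, "dx": -1, "dy": -4.2, "dz": 3, "wx": 0, "wy": 0, "wz": 0}, {"jaw": 255, "dx": 0.3, "dy": -3, "dz": 2.7, "wx": 0, "wy": 0, "wz": 0}, {"jaw": 255, "dx": 0.3, "dy": -3, "dz": 2.7, "wx": 0, "wy": 0, "wz": 0}, {"jaw": 255, "dx": 0.3, "dy": -3, "dz": 2.7, "wx": 0, "wy": 0, "wz": 0}, {"jaw": 255, "dx": 0.5, "dy": -3.5, "dz": 2.5, "wx": 0, "wy": 0, "wz": 0}, {"jaw": 255, "dx": 0.5, "dy": -3.5, "dz": 2.5, "wx": 0, "wy": 0, "wz": 0}, {"jaw": 255, "dx": 0.5, "dy": -3.5, "dz": 2.5, "wx": 0, "wy": 0, "wz": 0}])

```text
time_s: 13.95
tcp_pos: [0.5891, 0.1376, 0.2651]
orientation: [[-0.593, -0.784, -0.181], [-0.097, -0.153, 0.983], [-0.799, 0.601, 0.015]]
contact_force: [0.3, 1.6, -1.2]
finger_gap: 0.0007
```

Run:
```python
from h import *
s=rep();print(to(s,(-15,43,24)),to(s,(0,46.5,24)),to(s,(8,46.5,24)))
shot("s11")
from cell import *
f=grab_frame("wrist");cv2.imwrite("pics/w11.png",f["color"])
```

```text
13.95 [-0.22  0.79 -0.06  1.22 -0.02  1.77  1.49] [-34.8  32.3  26.1] [ 0.3  1.6 -1.2] tilt 37.0 jawz [-0.181  0.983  0.015]
[  1.6 -19.8  10.7] [  4.3 -34.6  14.2] [  5.8 -42.5  14.2]
```

View pics/w11.png

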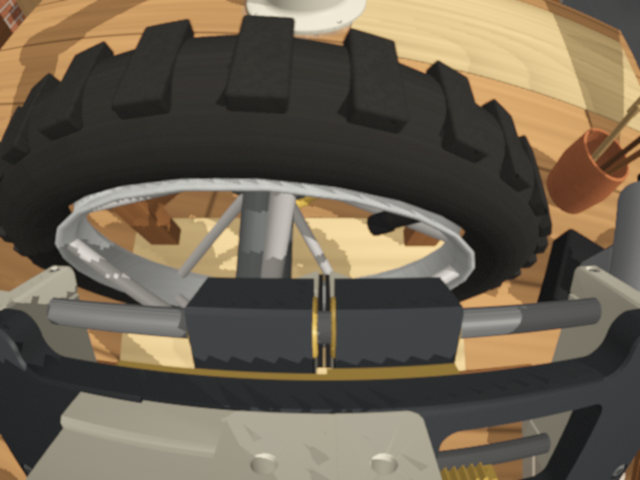

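Pushing works with about 2 N; continuing along the arc.

play_rows(series=[{"jaw": 255, "dx": 0.3, "dy": -4, "dz": 2.3, "wx": 0, "wy": 0, "wz": 0}, {"jaw": 255, "dx": 0.3, "dy": -4, "dz": 2.3, "wx": 0, "wy": 0, "wz": 0}, {"jaw": 255, "dx": 0.3, "dy": -4, "dz": 2.1, "wx": 0, "wy": 0, "wz": 0}, {"jaw": 255, "dx": 0.3, "dy": -4, "dz": 2, "wx": 0, "wy": 0, "wz": 0}, {"jaw": 255, "dx": 0.4, "dy": -4, "dz": 2, "wx": 0, "wy": 0, "wz": 0}, {"jaw": 255, "dx": 0.7, "dy": -4, "dz": 1, "wx": 0, "wy": 0, "wz": 0}, {"jaw": 255, "dx": 0.7, "dy": -4, "dz": 1, "wx": 0, "wy": 0, "wz": 0}, {"jaw": 255, "dx": 0.7, "dy": -3, "dz": 0.8, "wx": 0, "wy": 0, "wz": 0}])

```text
time_s: 15.05
tcp_pos: [0.5934, 0.1064, 0.2787]
orientation: [[-0.592, -0.785, -0.181], [-0.097, -0.153, 0.983], [-0.8, 0.6, 0.014]]
contact_force: [-0.7, 2.0, 0.1]
finger_gap: 0.0006
```

play_rows(series=[{"jaw": 255, "dx": 0.5, "dy": -2.5, "dz": 0.2, "wx": 0, "wy": 0, "wz": 0}, {"jaw": 255, "dx": 0.3, "dy": -2, "dz": 0, "wx": 0, "wy": 0, "wz": 0}, {"jaw": 255, "dx": 0.2, "dy": -1.5, "dz": 0, "wx": 0, "wy": 0, "wz": 0}, {"jaw": 255, "dx": 0, "dy": 0, "dz": 0, "wx": 0, "wy": 0, "wz": 0}])

```text
time_s: 15.55
tcp_pos: [0.5944, 0.1005, 0.2787]
orientation: [[-0.592, -0.786, -0.181], [-0.098, -0.153, 0.983], [-0.8, 0.6, 0.014]]
contact_force: [1.4, 1.5, -1.2]
finger_gap: 0.0008
```

Run:
```python
from h import *
s=rep();print(to(s,(10.6,46.6,24)))
shot("s12");f=dict(np.load("s12.npz"));overlay(f,POSE,0,(265,425,175,325),4,"pics/ov12.png")
from cell import *
f=grab_frame("wrist");cv2.imwrite("pics/w12.png",f["color"])
```

```text
15.55 [-0.17  0.77 -0.05  1.22 -0.    1.79  1.54] [ 2.7 45.9 24.6] [ 1.4  1.5 -1.2] tilt 36.9 jawz [-0.181  0.983  0.014]
[ 0.9 -7.9  0.7]
```

View pics/w12.png

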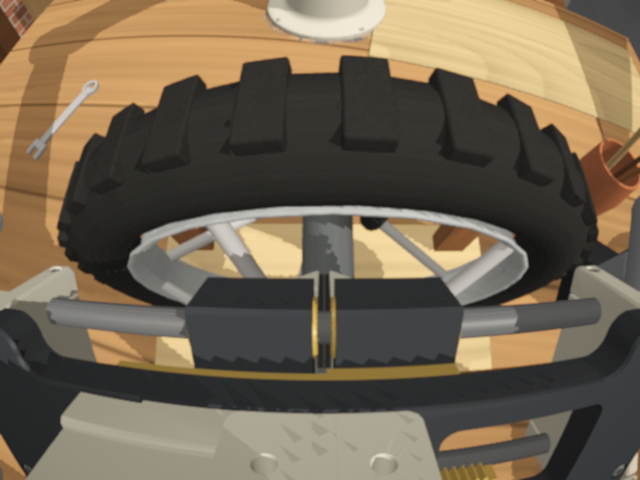

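View pics/s12.png

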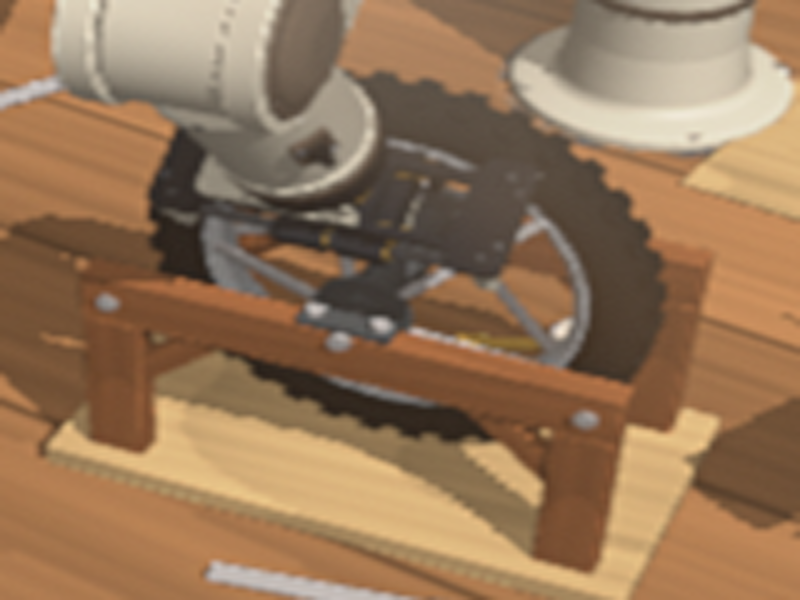

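play_rows(series=[{"jaw": 255, "dx": 0.3, "dy": -1.5, "dz": 0.2, "wx": 0, "wy": 0, "wz": 0}, {"jaw": 255, "dx": 0.3, "dy": -1.5, "dz": 0.2, "wx": 0, "wy": 0, "wz": 0}, {"jaw": 255, "dx": 0.2, "dy": -1.5, "dz": 0, "wx": 0, "wy": 0, "wz": 0}, {"jaw": 255, "dx": 0.2, "dy": -1, "dz": 0, "wx": 0, "wy": 0, "wz": 0}, {"jaw": 255, "dx": 0, "dy": 0, "dz": 0, "wx": 0, "wy": 0, "wz": 0}, {"jaw": 255, "dx": -0.7, "dy": 4, "dz": 0, "wx": 0, "wy": 0, "wz": 0}, {"jaw": 255, "dx": -0.6, "dy": 3, "dz": 0, "wx": 0, "wy": 0, "wz": 0}, {"jaw": 255, "dx": 0, "dy": 0, "dz": 0, "wx": 0, "wy": 0, "wz": 0}])

```text
time_s: 16.65
tcp_pos: [0.5938, 0.1027, 0.2791]
orientation: [[-0.592, -0.785, -0.182], [-0.098, -0.154, 0.983], [-0.8, 0.6, 0.015]]
contact_force: [-0.8, 0.1, 0.5]
finger_gap: 0.0001
```

Run:
```python
from h import *
s=rep()
```

```text
16.65 [-0.18  0.77 -0.05  1.22 -0.    1.79  1.54] [ 0.4 46.3 24.4] [-0.8  0.1  0.5] tilt 36.9 jawz [-0.182  0.983  0.015]
```

play_rows(series=[{"jaw": 255, "dx": 12, "dy": 2, "dz": 1, "wx": 0, "wy": 0, "wz": 0}, {"jaw": 255, "dx": 15, "dy": 3, "dz": 2, "wx": 0, "wy": 0, "wz": 0}, {"jaw": 255, "dx": 14, "dy": 3, "dz": 2, "wx": 0, "wy": 0, "wz": 0}, {"jaw": 255, "dx": 10, "dy": 5, "dz": 25, "wx": 0, "wy": 0, "wz": 0}, {"jaw": 255, "dx": 10, "dy": 5, "dz": 40, "wx": 0, "wy": 0, "wz": 0}, {"jaw": 255, "dx": 10, "dy": 5, "dz": 40, "wx": 0, "wy": 0, "wz": 0}, {"jaw": 255, "dx": 0, "dy": 0, "dz": 30, "wx": 0, "wy": 0, "wz": 0}, {"jaw": 255, "dx": 0, "dy": 0, "dz": 0, "wx": 0, "wy": 0, "wz": 0}])

```text
time_s: 17.65
tcp_pos: [0.6435, 0.121, 0.4174]
orientation: [[-0.513, -0.839, -0.18], [-0.084, -0.16, 0.984], [-0.854, 0.52, 0.012]]
contact_force: [0.9, -0.9, 0.3]
finger_gap: 0.0004
```

Run:
```python
from h import *
from cell import *
s=rep();f=grab_frame("wrist");cv2.imwrite("pics/w13.png",f["color"]);np.savez("w13.npz",**f,tcp=s["tcp_pos"],R=s["orientation"])
shot("s13");f=dict(np.load("s13.npz"));overlay(f,POSE,0,(265,425,175,325),4,"pics/ov13.png")
```

```text
17.65 [-0.25  0.74  0.07  0.93 -0.06  2.01  1.56] [ -8.4 181.   81.8] [ 0.9 -0.9  0.3] tilt 31.3 jawz [-0.18   0.984  0.012]
```

View pics/w13.png

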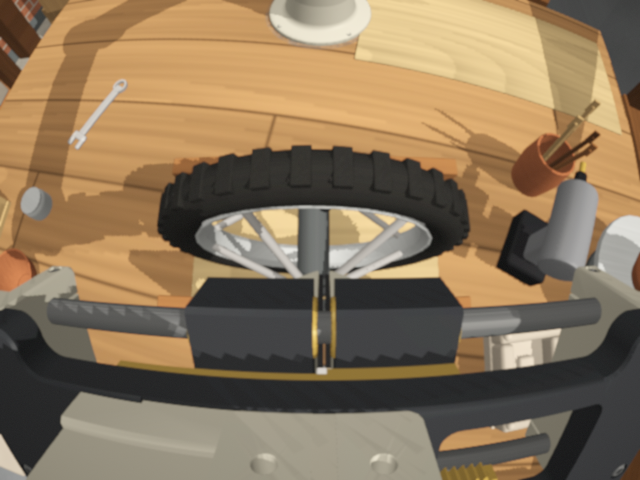

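View pics/s13.png

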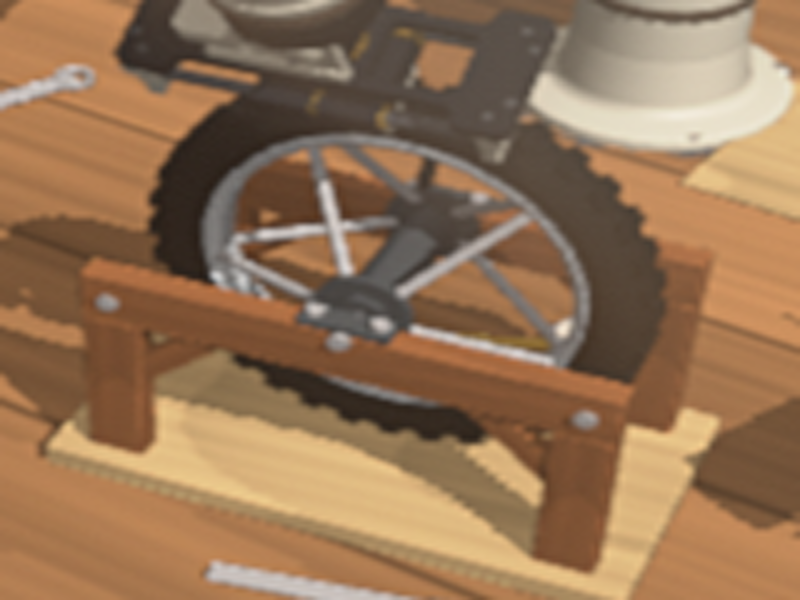

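View pics/ov13.png

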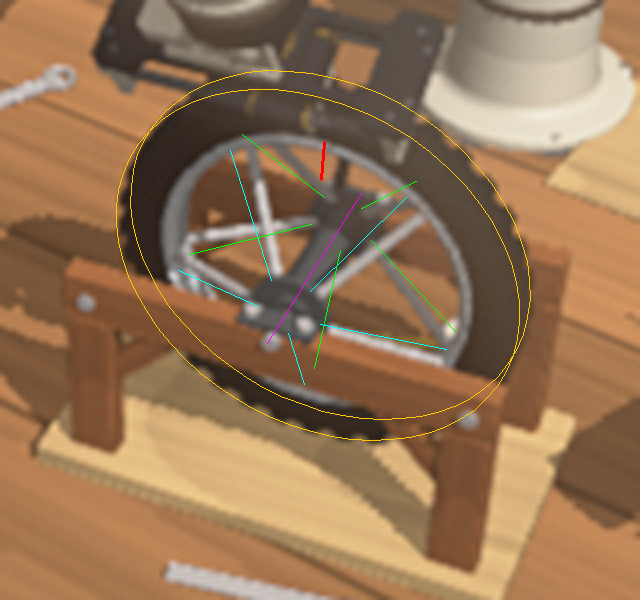

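Run:
```python
from h import *
a=dict(np.load("scene0.npz"))["color"];b=dict(np.load("s13.npz"))["color"]
# trestle shift check via template match at leg/rail regions
for (x0,x1,y0,y1) in [(275,300,225,280),(360,400,265,320),(318,352,245,270),(395,410,228,250),(300,365,318,335)]:
    t=a[y0:y1,x0:x1];r=cv2.matchTemplate(b[y0-5:y1+5,x0-5:x1+5],t,cv2.TM_CCOEFF_NORMED)
    print(np.unravel_index(r.argmax(),r.shape),r.max().round(3))
x0,y0=300,200
c=cv2.resize(b[y0:y0+74,x0:x0+98],None,fx=8,fy=8,interpolation=cv2.INTER_CUBIC);cv2.imwrite("pics/z13.png",c)
```

```text
(np.int64(5), np.int64(5)) 0.957
(np.int64(5), np.int64(5)) 0.991
(np.int64(5), np.int64(5)) 0.699
(np.int64(5), np.int64(5)) 0.962
(np.int64(5), np.int64(5)) 1.0
```

View pics/z13.png

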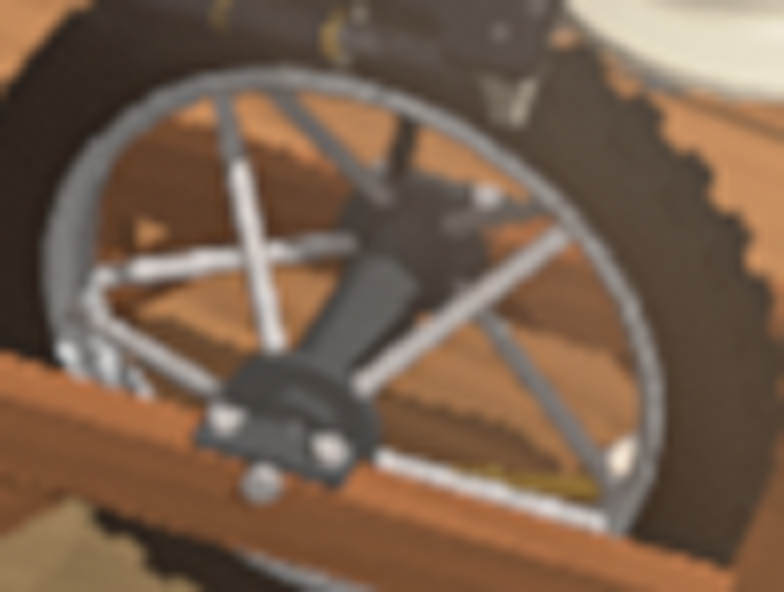

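```bash
cat > fit.py <<'E'
from h import *
from scipy.optimize import least_squares
def fit(f,segs,valve,x0,y0,k,mode):
    cv=lambda p:(np.array(p,float)+.5)/k-.5+[x0,y0]
    def res(x):
        th=x[0]
        if mode=="shift": pose=POSE;sh=x[1:3];
        elif mode=="yaw": pose=(POSE[0],POSE[1],POSE[2]+x[3]);sh=x[1:3]
        else: pose=(x[1],x[2],x[3]);sh=np.zeros(2)
        r=[]
        for ph,s,*pts in segs:
            A,B=proj(f,[wp(pose,th,.024,np.radians(ph),s*.05),wp(pose,th,.107,np.radians(ph),s*.01)])+sh
            n=np.array([-(B-A)[1],(B-A)[0]])/np.linalg.norm(B-A)
            r+=[(cv(p)-A)@n for p in pts]
        A,B=proj(f,[wp(pose,th,.106,0,0),wp(pose,th,.075,0,0)])+sh
        n=np.array([-(B-A)[1],(B-A)[0]])/np.linalg.norm(B-A)
        r+=[(cv(p)-A)@n for p in valve]
        return np.array(r)
    xx={"shift":[0,0,0],"yaw":[0,0,0,0],"pose":[0,*POSE]}[mode]
    o=least_squares(res,xx,x_scale=[.01,1,1] if mode=="shift" else [.01,1,1,.01] if mode=="yaw" else [.01]*4,loss="soft_l1")
    C=np.linalg.inv(o.jac.T@o.jac)*np.mean(o.fun**2)
    print(mode,"th deg",np.degrees(o.x[0]).round(2),"+-",np.degrees(C[0,0]**.5).round(2),o.x[1:].round(4),"rms",np.sqrt(np.mean(res(o.x)**2)).round(2),np.round(res(o.x),1))
E
python3 - <<'E'
from fit import *
f=dict(np.load("s13.npz"))
segs=[(324,1,(365,388),(560,240)),(324,-1,(450,225),(540,210)),(36,1,(275,345),(250,220),(232,120)),(36,-1,(385,195),(285,100)),(252,1,(385,460),(605,522)),(252,-1,(488,320),(605,485)),(108,-1,(350,243),(115,270)),(108,1,(210,388),(95,305))]
v=[(405,125),(397,170)]
for m in("shift","yaw","pose"): fit(f,segs,v,300,200,8,m)
E
```

```text
shift th deg -8.74 +- 0.42 [0.6685 0.0711] rms 0.49 [ 0.6  0.1  0.1  0.4  0.1  0.   0.2  0.1 -0.3 -0.3 -0.7 -0.1  0.6 -0.4
  0.  -0.2  1.4  0.8  0.3]
yaw th deg -8.49 +- 0.54 [ 0.7535  0.0962 -0.0103] rms 0.48 [ 0.7  0.2 -0.1  0.3  0.2  0.1  0.2 -0.  -0.4 -0.4 -0.8  0.   0.6 -0.3
  0.  -0.2  1.2  0.7  0.3]
pose th deg -8.46 +- 0.56 [0.5298 0.0941 0.1736] rms 0.48 [ 0.7  0.2 -0.1  0.3  0.2  0.1  0.2 -0.1 -0.4 -0.4 -0.8  0.   0.6 -0.4
 -0.  -0.2  1.2  0.7  0.3]
```

Run:
```python
from h import *
from cell import state
s=rep();T=np.radians(-36.9);print(go(s,(-2,80,66),T),go(s,(-2,47,64),T),go(s,(-2,46.5,24),T))
```

```text
17.75 [-0.25  0.75  0.07  0.94 -0.06  2.01  1.56] [ -9.3 177.4  81.2] [ 0.6  0.1 -0.2] tilt 31.7 jawz [-0.181  0.983  0.012]
(array([  -8.8,   -8.3, -100.8]), array([-0.0282,  0.087 ,  0.0028]), np.float64(0.09145161572955736)) (array([ -10.8,   -8.7, -133.8]), array([-0.0282,  0.087 ,  0.0028]), np.float64(0.09145161572955736)) (array([ -50.1,  -16. , -134.3]), array([-0.0282,  0.087 ,  0.0028]), np.float64(0.09145161572955736))
```

play_rows(series=[{"jaw": 255, "dx": 0, "dy": -3, "dz": -30, "wx": 0, "wy": 0, "wz": 0}, {"jaw": 255, "dx": 0, "dy": -3, "dz": -35, "wx": 0, "wy": 0, "wz": 0}, {"jaw": 255, "dx": -3, "dy": -2, "dz": -30, "wx": -0.014, "wy": 0.043, "wz": 0.001}, {"jaw": 255, "dx": -4, "dy": 0, "dz": -25, "wx": -0.014, "wy": 0.043, "wz": 0.001}, {"jaw": 255, "dx": -4, "dy": 0, "dz": -13, "wx": 0, "wy": 0, "wz": 0}, {"jaw": 255, "dx": 0, "dy": 0, "dz": 0, "wx": 0, "wy": 0, "wz": 0}])

```text
time_s: 18.5
tcp_pos: [0.6314, 0.1149, 0.2798]
orientation: [[-0.591, -0.785, -0.184], [-0.108, -0.149, 0.983], [-0.799, 0.601, 0.003]]
contact_force: [-0.2, -0.6, 0.5]
finger_gap: 0.0007
```

Run:
```python
from h import *
s=rep();print(to(s,(-2,46.5,24)))
```

```text
18.5 [-0.24  0.85  0.06  1.08 -0.05  1.86  1.57] [-4.  47.  63.5] [-0.2 -0.6  0.5] tilt 36.9 jawz [-0.184  0.983  0.003]
[-38.5  -9.2  -0.5]
```

play_rows(series=[{"jaw": 255, "dx": -13, "dy": -2.4, "dz": 0, "wx": 0, "wy": 0, "wz": 0}, {"jaw": 255, "dx": -13, "dy": -2.4, "dz": 0, "wx": 0, "wy": 0, "wz": 0}, {"jaw": 255, "dx": -12, "dy": -2.4, "dz": 0, "wx": 0, "wy": 0, "wz": 0}, {"jaw": 255, "dx": 0, "dy": -2, "dz": 0, "wx": 0, "wy": 0, "wz": 0}, {"jaw": 255, "dx": 0.5, "dy": -3, "dz": 0, "wx": 0, "wy": 0, "wz": 0}, {"jaw": 255, "dx": 0.5, "dy": -3, "dz": 0, "wx": 0, "wy": 0, "wz": 0}, {"jaw": 255, "dx": 0, "dy": 0, "dz": 0, "wx": 0, "wy": 0, "wz": 0}])

```text
time_s: 19.38
tcp_pos: [0.5953, 0.099, 0.281]
orientation: [[-0.589, -0.787, -0.183], [-0.108, -0.148, 0.983], [-0.801, 0.599, 0.003]]
contact_force: [-0.6, -0.6, 0.7]
finger_gap: 0.0005
```

Run:
```python
from h import *
s=rep();print(to(s,(16,46.5,24)))
```

```text
19.375 [-0.24  0.77  0.06  1.22 -0.04  1.8   1.58] [ 5.  48.1 25.3] [-0.6 -0.6  0.7] tilt 36.8 jawz [-0.183  0.983  0.003]
[  0.7 -11.1  -1.6]
```

play_rows(series=[{"jaw": 255, "dx": 0.2, "dy": -2, "dz": -0.4, "wx": 0, "wy": 0, "wz": 0}, {"jaw": 255, "dx": 0.2, "dy": -2, "dz": -0.4, "wx": 0, "wy": 0, "wz": 0}, {"jaw": 255, "dx": 0.3, "dy": -2, "dz": -0.4, "wx": 0, "wy": 0, "wz": 0}, {"jaw": 255, "dx": 0.2, "dy": -1.5, "dz": -0.4, "wx": 0, "wy": 0, "wz": 0}, {"jaw": 255, "dx": 0.2, "dy": -1.5, "dz": 0, "wx": 0, "wy": 0, "wz": 0}, {"jaw": 255, "dx": 0.1, "dy": -1, "dz": 0, "wx": 0, "wy": 0, "wz": 0}, {"jaw": 255, "dx": 0, "dy": 0, "dz": 0, "wx": 0, "wy": 0, "wz": 0}, {"jaw": 255, "dx": 0, "dy": 0, "dz": 0, "wx": 0, "wy": 0, "wz": 0}])

```text
time_s: 20.38
tcp_pos: [0.5963, 0.0894, 0.2796]
orientation: [[-0.589, -0.787, -0.184], [-0.108, -0.149, 0.983], [-0.801, 0.599, 0.003]]
contact_force: [0.8, 0.8, 0.4]
finger_gap: 0.0006
```

Run:
```python
from h import *
s=rep()
```

```text
20.375 [-0.23  0.77  0.07  1.23 -0.04  1.79  1.6 ] [14.7 46.7 24.4] [0.8 0.8 0.4] tilt 36.8 jawz [-0.184  0.983  0.003]
```

play_rows(series=[{"jaw": 255, "dx": -0.7, "dy": 4, "dz": 0, "wx": 0, "wy": 0, "wz": 0}, {"jaw": 255, "dx": -0.6, "dy": 3, "dz": 0, "wx": 0, "wy": 0, "wz": 0}, {"jaw": 255, "dx": 12, "dy": 2, "dz": 1, "wx": 0, "wy": 0, "wz": 0}, {"jaw": 255, "dx": 15, "dy": 3, "dz": 2, "wx": 0, "wy": 0, "wz": 0}, {"jaw": 255, "dx": 14, "dy": 3, "dz": 2, "wx": 0, "wy": 0, "wz": 0}, {"jaw": 255, "dx": 10, "dy": 5, "dz": 40, "wx": 0, "wy": 0, "wz": 0}, {"jaw": 255, "dx": 10, "dy": 5, "dz": 50, "wx": 0, "wy": 0, "wz": 0}, {"jaw": 255, "dx": 10, "dy": 5, "dz": 50, "wx": 0, "wy": 0, "wz": 0}])

```text
time_s: 21.38
tcp_pos: [0.6378, 0.1145, 0.4]
orientation: [[-0.543, -0.819, -0.184], [-0.102, -0.154, 0.983], [-0.834, 0.552, -0.0]]
contact_force: [0.4, -0.2, 0.6]
finger_gap: 0.0002
```

Run:
```python
from h import *
s=rep();shot("s14");b=dict(np.load("s14.npz"))["color"]
x0,y0=300,200
c=cv2.resize(b[y0:y0+74,x0:x0+98],None,fx=8,fy=8,interpolation=cv2.INTER_CUBIC);cv2.imwrite("pics/z14.png",c)
```

```text
21.375 [-0.21  0.75 -0.01  0.96 -0.01  2.01  1.54] [ -2.2 165.   72.9] [ 0.4 -0.2  0.6] tilt 33.5 jawz [-0.184  0.983 -0.   ]
```

View pics/z14.png

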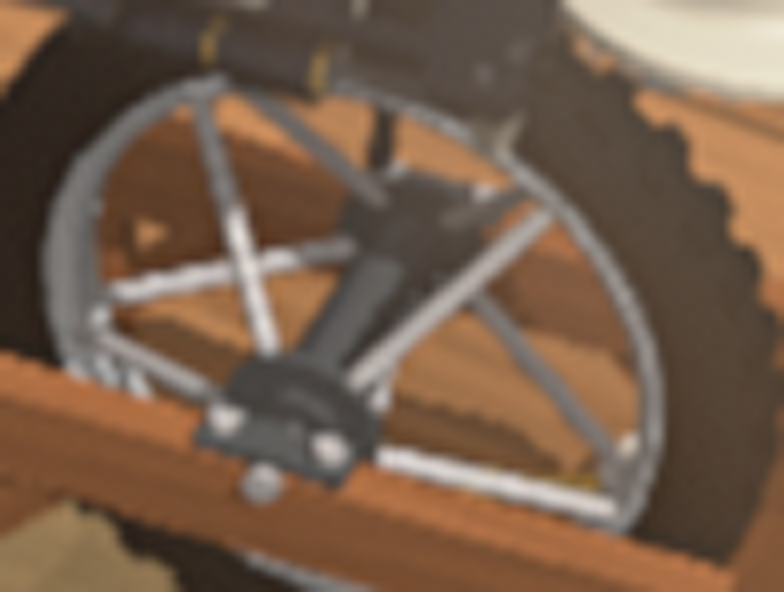

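```bash
cat > pk.py <<'E'
segs=[(324,1,(355,383),(545,218)),(324,-1,(450,218),(520,197)),(36,1,(268,345),(238,230),(205,105)),(36,-1,(383,197),(262,103)),(252,1,(385,460),(612,508)),(252,-1,(480,302),(608,455)),(108,-1,(350,245),(110,293)),(108,1,(210,385),(105,338))]
v=[(386,115),(380,160)]
E
python3 - <<'E'
from fit import *
from pk import *
f=dict(np.load("s14.npz"))
for m in("shift","yaw","pose"): fit(f,segs,v,300,200,8,m)
E
```

```text
shift th deg -3.64 +- 0.26 [0.6578 0.0772] rms 0.33 [ 0.2  0.2 -0.2  0.3  0.   0.1  0.1  0.2 -0.6  0.3 -0.3  0.1  0.3 -0.1
 -0.1  1.   0.2  0.3  0.2]
yaw th deg -3.63 +- 0.35 [ 0.6637  0.0787 -0.0007] rms 0.33 [ 0.2  0.2 -0.2  0.3  0.   0.1  0.1  0.2 -0.6  0.3 -0.3  0.1  0.3 -0.1
 -0.1  1.   0.2  0.3  0.2]
pose th deg -3.59 +- 0.36 [0.5299 0.0939 0.1832] rms 0.33 [ 0.2  0.2 -0.2  0.3  0.   0.1  0.1  0.2 -0.6  0.3 -0.3  0.1  0.3 -0.1
 -0.1  1.   0.2  0.3  0.2]
```

Run:
```python
from h import *
from cell import state
s=rep();T=np.radians(-36.9);print(go(s,(5,47,64),T))
```

```text
21.425 [-0.2   0.75 -0.02  0.96 -0.01  2.02  1.53] [ -2.7 171.5  73.5] [1.  1.  5.5] tilt 32.9 jawz [-0.184  0.983  0.001]
(array([  -4.2,   -8.6, -127.1]), array([-0.0136,  0.068 , -0.0008]), np.float64(0.06939545501762323))
```

play_rows(series=[{"jaw": 255, "dx": 0, "dy": -3, "dz": -30, "wx": 0, "wy": 0, "wz": 0}, {"jaw": 255, "dx": 0, "dy": -3, "dz": -35, "wx": 0, "wy": 0, "wz": 0}, {"jaw": 255, "dx": -2, "dy": -3, "dz": -30, "wx": -0.007, "wy": 0.034, "wz": 0}, {"jaw": 255, "dx": -2, "dy": 0, "dz": -25, "wx": -0.007, "wy": 0.034, "wz": 0}, {"jaw": 255, "dx": 0, "dy": 0, "dz": -9, "wx": 0, "wy": 0, "wz": 0}, {"jaw": 255, "dx": 0, "dy": 0, "dz": 0, "wx": 0, "wy": 0, "wz": 0}])

```text
time_s: 22.18
tcp_pos: [0.6331, 0.1056, 0.2702]
orientation: [[-0.601, -0.778, -0.185], [-0.112, -0.147, 0.983], [-0.792, 0.611, 0.001]]
contact_force: [0.2, 0.1, 0.3]
finger_gap: 0.0007
```

Run:
```python
from h import *
s=rep();print(to(s,(5,46.7,24.4)))
```

```text
22.175 [-0.2   0.86 -0.01  1.07 -0.    1.86  1.55] [ 5.6 38.  62.8] [0.2 0.1 0.3] tilt 37.7 jawz [-0.185  0.983  0.001]
[-37.9  -6.5   8.7]
```

play_rows(series=[{"jaw": 255, "dx": 0, "dy": 0, "dz": 8.7, "wx": 0, "wy": 0, "wz": 0}, {"jaw": 255, "dx": -13, "dy": -2.2, "dz": 0, "wx": 0, "wy": 0, "wz": 0}, {"jaw": 255, "dx": -13, "dy": -2.2, "dz": 0, "wx": 0, "wy": 0, "wz": 0}, {"jaw": 255, "dx": -12, "dy": -2.1, "dz": 0, "wx": 0, "wy": 0, "wz": 0}, {"jaw": 255, "dx": 0.5, "dy": -3, "dz": 0, "wx": 0, "wy": 0, "wz": 0}, {"jaw": 255, "dx": 0.4, "dy": -2, "dz": 0, "wx": 0, "wy": 0, "wz": 0}, {"jaw": 255, "dx": 0, "dy": 0, "dz": 0, "wx": 0, "wy": 0, "wz": 0}])

```text
time_s: 23.05
tcp_pos: [0.5966, 0.0935, 0.28]
orientation: [[-0.599, -0.779, -0.184], [-0.111, -0.146, 0.983], [-0.793, 0.609, 0.001]]
contact_force: [-0.4, -0.1, -0.6]
finger_gap: 0.0003
```

Run:
```python
from h import *
s=rep();print(to(s,(19.7,46.5,24.4)))
```

```text
23.05 [-0.19  0.78 -0.01  1.21 -0.    1.81  1.55] [10.8 47.7 24.8] [-0.4 -0.1 -0.6] tilt 37.5 jawz [-0.184  0.983  0.001]
[ 1.2 -8.8 -1.2]
```

play_rows(series=[{"jaw": 255, "dx": 0.2, "dy": -1.5, "dz": -0.3, "wx": 0, "wy": 0, "wz": 0}, {"jaw": 255, "dx": 0.2, "dy": -1.5, "dz": -0.3, "wx": 0, "wy": 0, "wz": 0}, {"jaw": 255, "dx": 0.2, "dy": -1.5, "dz": -0.3, "wx": 0, "wy": 0, "wz": 0}, {"jaw": 255, "dx": 0.2, "dy": -1.5, "dz": -0.3, "wx": 0, "wy": 0, "wz": 0}, {"jaw": 255, "dx": 0.2, "dy": -1.5, "dz": 0, "wx": 0, "wy": 0, "wz": 0}, {"jaw": 255, "dx": 0.2, "dy": -1.4, "dz": 0, "wx": 0, "wy": 0, "wz": 0}, {"jaw": 255, "dx": 0, "dy": 0, "dz": 0, "wx": 0, "wy": 0, "wz": 0}, {"jaw": 255, "dx": 0, "dy": 0, "dz": 0, "wx": 0, "wy": 0, "wz": 0}])

```text
time_s: 24.05
tcp_pos: [0.5973, 0.0846, 0.2785]
orientation: [[-0.6, -0.779, -0.184], [-0.112, -0.146, 0.983], [-0.793, 0.61, 0.001]]
contact_force: [-0.4, 1.3, 0.2]
finger_gap: 0.0003
```

Run:
```python
from h import *
s=rep()
```

```text
24.05 [-0.18  0.78 -0.01  1.21  0.01  1.81  1.57] [19.7 46.2 23.8] [-0.4  1.3  0.2] tilt 37.6 jawz [-0.184  0.983  0.001]
```

play_rows(series=[{"jaw": 255, "dx": -0.7, "dy": 4, "dz": 0, "wx": 0, "wy": 0, "wz": 0}, {"jaw": 255, "dx": -0.6, "dy": 3, "dz": 0, "wx": 0, "wy": 0, "wz": 0}, {"jaw": 255, "dx": 12, "dy": 2, "dz": 1, "wx": 0, "wy": 0, "wz": 0}, {"jaw": 255, "dx": 15, "dy": 3, "dz": 2, "wx": 0, "wy": 0, "wz": 0}, {"jaw": 255, "dx": 14, "dy": 3, "dz": 2, "wx": 0, "wy": 0, "wz": 0}, {"jaw": 255, "dx": 10, "dy": 5, "dz": 40, "wx": 0, "wy": 0, "wz": 0}, {"jaw": 255, "dx": 10, "dy": 5, "dz": 50, "wx": 0, "wy": 0, "wz": 0}, {"jaw": 255, "dx": 10, "dy": 5, "dz": 50, "wx": 0, "wy": 0, "wz": 0}])

```text
time_s: 25.05
tcp_pos: [0.6453, 0.1117, 0.4231]
orientation: [[-0.497, -0.85, -0.175], [-0.086, -0.152, 0.985], [-0.863, 0.505, 0.003]]
contact_force: [0.4, 0.3, -0.7]
finger_gap: 0.0003
```

play_rows(series=[{"jaw": 255, "dx": 0, "dy": 10, "dz": 30, "wx": 0, "wy": -0.05, "wz": 0}, {"jaw": 255, "dx": 0, "dy": 20, "dz": 30, "wx": 0, "wy": -0.05, "wz": 0}, {"jaw": 255, "dx": 0, "dy": 30, "dz": 20, "wx": 0, "wy": -0.05, "wz": 0}, {"jaw": 255, "dx": 0, "dy": 40, "dz": 0, "wx": 0, "wy": -0.05, "wz": 0}, {"jaw": 255, "dx": 0, "dy": 40, "dz": 0, "wx": 0, "wy": 0, "wz": 0}, {"jaw": 255, "dx": 0, "dy": 40, "dz": 0, "wx": 0, "wy": 0, "wz": 0}, {"jaw": 255, "dx": 0, "dy": 30, "dz": 0, "wx": 0, "wy": 0, "wz": 0}, {"jaw": 255, "dx": 0, "dy": 0, "dz": 0, "wx": 0, "wy": 0, "wz": 0}])

```text
time_s: 26.05
tcp_pos: [0.6384, 0.3221, 0.4993]
orientation: [[-0.303, -0.937, -0.175], [-0.083, -0.157, 0.984], [-0.949, 0.313, -0.031]]
contact_force: [0.1, -1.1, -0.3]
finger_gap: 0.0004
```

Run:
```python
from h import *
from cell import grab_frame
s=rep();shot("s15");b=dict(np.load("s15.npz"))["color"]
x0,y0=300,200
c=cv2.resize(b[y0:y0+74,x0:x0+98],None,fx=8,fy=8,interpolation=cv2.INTER_CUBIC);cv2.imwrite("pics/z15.png",c)
f=grab_frame("top");np.savez("t15.npz",**f);cv2.imwrite("pics/t15.png",f["color"]);cv2.imwrite("pics/s15f.png",b)
```

```text
26.05 [-0.48  0.74  0.01  0.7  -0.08  2.01  1.25] [-204.5  256.6  127.4] [ 0.1 -1.1 -0.3] tilt 18.3 jawz [-0.175  0.984 -0.031]
```

View pics/z15.png

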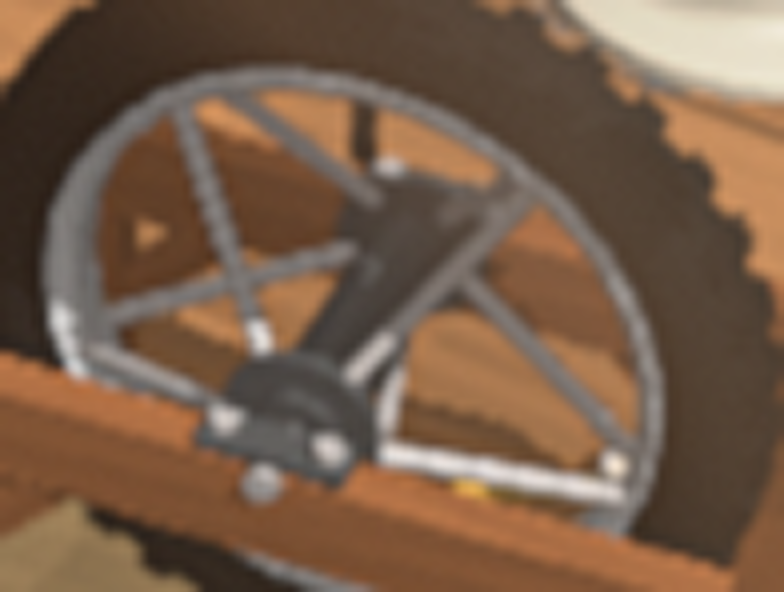

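View pics/t15.png

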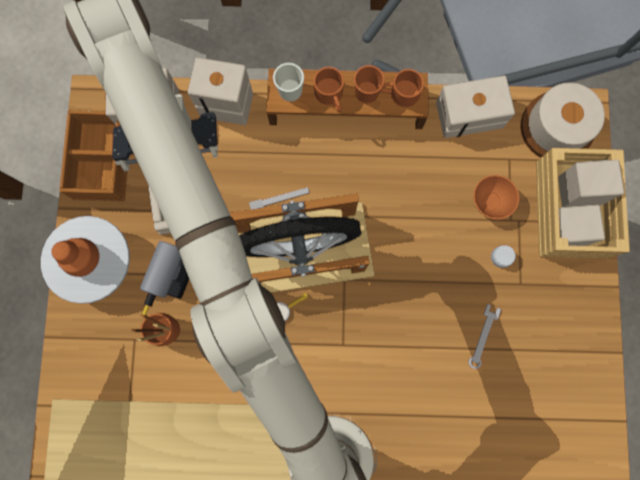

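Run:
```python
from fit import *
segs=[(324,1,(355,375),(525,195)),(324,-1,(445,215),(505,185)),(36,1,(262,340),(222,220),(185,115)),(36,-1,(378,195),(240,100)),(252,1,(385,455),(622,492)),(252,-1,(465,282),(618,432)),(108,-1,(350,248),(115,312)),(108,1,(210,388),(105,350))]
v=[(365,108),(360,155)]
f=dict(np.load("s15.npz"))
for m in("shift","yaw","pose"): fit(f,segs,v,300,200,8,m)
t=dict(np.load("t15.npz"));x0,y0=255,195
c=cv2.resize(t["color"][y0:y0+90,x0:x0+115],None,fx=6.5,fy=6.5,interpolation=cv2.INTER_CUBIC);cv2.imwrite("pics/zt15.png",c)
```

```text
shift th deg 1.41 +- 0.33 [ 0.7718 -0.1144] rms 0.42 [ 0.4 -0.2 -0.1  0.3  0.1  0.1 -0.1  0.3 -0.3  0.6 -0.   0.6 -0.2  0.
 -0.1  1.2  0.5  0.1  0.5]
yaw th deg 1.5 +- 0.44 [ 0.7984 -0.1118 -0.0034] rms 0.42 [ 0.4 -0.1 -0.1  0.3  0.1  0.1 -0.1  0.2 -0.4  0.6 -0.1  0.6 -0.2  0.
 -0.1  1.2  0.4  0.1  0.5]
pose th deg 1.54 +- 0.45 [0.529  0.0937 0.1803] rms 0.42 [ 0.5 -0.1 -0.1  0.3  0.1  0.1 -0.1  0.3 -0.4  0.6 -0.1  0.6 -0.2  0.
 -0.1  1.2  0.4  0.1  0.5]
```

View pics/zt15.png

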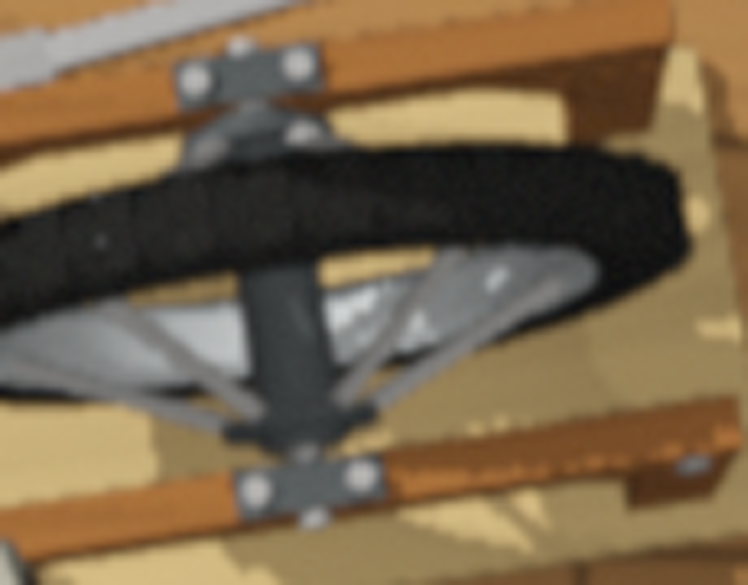

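Run:
```python
from fit import *
t=dict(np.load("t15.npz"))
segs=[(324,-1,(262,408),(130,315)),(36,-1,(345,392),(445,262)),(252,-1,(225,426),(20,358)),(108,-1,(382,400),(550,290))]
for m in("shift","yaw","pose"): fit(t,segs,[],255,195,6.5,m)
for th in(0,1.5):overlay(t,POSE,np.radians(th),(255,370,195,285),6.5,f"pics/ovt15_{th}.png")
```

```text
shift th deg 0.41 +- 1.09 [ 1.0551 -0.4601] rms 0.45 [ 0.2 -0.  -0.6  0.1 -0.8  0.7  0.2  0.3]
yaw th deg 0.6 +- 0.84 [ 0.7743 -0.4332 -0.016 ] rms 0.36 [ 0.5 -0.1 -0.3  0.  -0.7  0.2  0.3 -0.1]
pose th deg 0.53 +- 0.86 [0.5318 0.0904 0.1685] rms 0.36 [ 0.5 -0.1 -0.3  0.1 -0.7  0.2  0.2 -0.1]
```

View pics/ovt15_0.png

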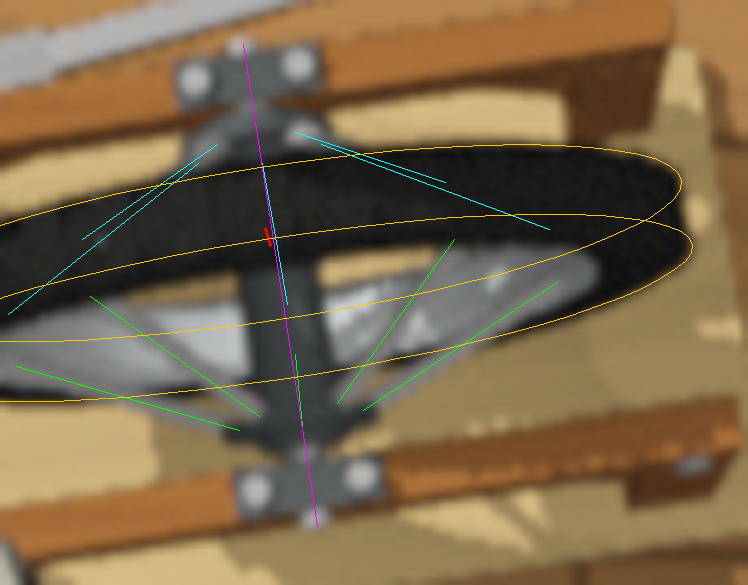

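Run:
```python
from h import *
from cell import *
a=dict(np.load("s15.npz"))["color"].astype(int);b=grab_frame("scene")["color"].astype(int)
print("change since",abs(a-b)[200:275,300:398].max(), state()["contact_force"])
o=dict(np.load("scene0.npz"))["color"]
d=np.abs(o.astype(int)-b).max(2)
print("lever/spanner/tin/bowl/inflator/mould/trestle-base diffs",[int(np.median(d[y0:y1,x0:x1])) for x0,x1,y0,y1 in[(305,365,315,335),(243,285,190,210),(205,225,210,228),(165,205,225,255),(435,480,265,330),(402,460,325,390),(275,400,270,320)]])
print(job_done())
```

```text
change since 62 [ 0.22693664 -0.69713495  0.41160945]
lever/spanner/tin/bowl/inflator/mould/trestle-base diffs [2, 57, 2, 2, 2, 2, 2]
the job is handed in; nothing more can be done
None
```

I turned the wheel about 127° clockwise, and my last checks put the valve within about 1.5° of straight up. It took four gentle strokes, made with the closed fingers on the far-side spokes. The fingers came clear of the wheel after each one. I first tried to reach the spokes from the robot's side, but joint limits stopped that before any contact.

- **Valve angle:** after the last stroke, the scene camera gave +1.4° ± 0.4 and the top camera gave +0.5° ± 0.9. Both are slightly past the top, and I left that as it was.
- **Forces:** about 2–3 N at the wrist while pushing the spokes. The highest reading was 22 N, away from any object, when joints hit their range limits during the first approach.
- **Time:** about 26 s of the 64 s allowed.
- **Other items:** the trestle showed no shift after the second stroke. In the last picture the trestle, tyre lever, tin, bowl, inflator and mould regions matched the first one. The spanner region differed from the first picture. It is probably the arm's shadow, but I did not confirm that. I did not check the gauge and tool jar separately.
- **At rest:** the last two pictures of the wheel, taken moments apart, differed at some pixels. That could be shading as the arm settled. I did not re-measure the angle from the last picture, so "at rest" rests on the bearing drag and more than a second having passed since contact.

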